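# Finish a damper swap on the suspension stand

## Robot

A 6-joint arm with a two-finger parallel gripper is mounted at the origin on the work surface. World frame = base frame: x ahead of the robot, y to its left, z up, the work surface at z = 0. Lengths are in mm, angles in rad, forces in N, time in s.
With the tool pointing down it reaches from about 300 to 750 mm from the base axis. Payload 8.5 kg.
Tool frame: the origin (TCP) lies midway between the tips of the shut fingers; the grasp point (between the pads) lies 19 mm behind it; z points along the fingers, y is the direction in which the jaws open and shut (so a half turn about z gives the same grasp; the last joint's range is limited). The gripper opens to 88 mm and grips with 3 to 60 N. Pads are 18 mm wide; open, the fingers measure 123 mm over their backs; the gripper's body (75 mm by 187 mm) begins 45 mm behind the grasp point.
Start: joints at [-1.526, 0.381, 1.297, -0, 1.464, -0.215], TCP at [141.283, -531.526, 238.748] pointing down, gripper open.
Joint ranges: [-3.11, 3.11], [-0.89, 2.33], [0.22, 2.48], [-1.42, 4.56], [0.17, 2.85], [-2.88, 2.88]. Speed limits (rad/s): [2.39, 2.39, 3.14, 3.14, 3.14, 3.14].

## Interface

Orientations are given as a unit quaternion [w, x, y, z].
In Python, from rig import r gives the robot as it stands.
- The arm moves only by the shell command python3 -m jog 'ROWS' [OPENING] [FORCE]. ROWS is JSON, a list of rows, each a list of 2 entries, a list of its own where there are three numbers: the shift along the tool's x, y, z in mm, then the turn, a rotation vector about the tool's x, y, z in degrees. A call has 1 to 12 rows; each row shifts and turns the commanded pose from where the row before left it, along the tool's axes as they then stand; what a row does not reach is not made up. A row lasts 1/12 s, in which the tool goes at most 41.7 mm and 7.16 degrees, less where a joint would pass 70% of its speed; a pose out of reach is approached as far as the arm can. A call is refused whole if a number of a shift passes 41.7 or a number of a turn 7.16, either way. A call with a gripper value outside its range is refused whole. OPENING is the closure, from -1 (fully open) to 1 (shut), set as the call begins (- or left out, the last holds). The fingers move at their own pace and stop on an object; FORCE is the grip in N (left out, the last holds). Time passes only in rows, so rows that do not move let the fingers close. It gives the time, the measured TCP pose, the force and the opening at its end, in the units of the state.
- r.get_state(): the state, without advancing time (a new reading comes with each control period).
- r.snapshot(name): name is "scene" or "top"; returns a dict with "img" (384x512x3 uint8, blue, green, red), "K" (3x3 intrinsics, pixels), "xyz" and "attitude" of the camera in the world. Camera axes: x right, y down, z forward; pixel columns grow to the right and rows downward; lengths in mm; the calibration is good to about 2 mm. A picture is of the moment at which its call begins. There is no depth.
- r.sign_off(): hands the job in, once; it reports no verdict.
The state is a dict: "clock": time; "q": joint angles; "qd": joint speeds; "joint_efforts": joint torques, N m; "tool_pos": TCP position; "orientation": TCP orientation; "ft_force": force on the tool from outside, world axes, zero at the start; "wrist_torque": the same for the moment, N m; "finger_gap": finger opening in mm.
Only numpy, scipy, OpenCV 4.12 (cv2) and the standard library are available. Lean on these libraries where they do the work, as an engineer would, in place of code of your own. Each camera call takes 0.05 s, during which the arm holds its last target.

## Task

Finish the damper swap: run both nuts on the suspension stand down clockwise by hand until they stop, and only then, with the wrench rather than your fingers, turn each one on until it is fully tight. Put every worn damper lying on the bench into the scrap crate and lay the wrench back flat on the middle of its rubber mat. Leave the tyre, the tub and the yellow case where they are.

Things in the scene. Friction and masses are not known exactly. Their poses are not given: they have to be found in the camera images.
- stand: fixed suspension stand: base plate 170 mm wide (y), from 30 mm in front (-x) of the origin to 175 mm behind, 12 mm thick; 40 mm tall cross beams; two new dampers lie on it from the nuts to 155 mm behind (+x), tops 71 mm up; they stay. Nut axes at x 0, y +70 and -70 mm. Origin at bench height midway between the nut axes; nut undersides 84.5 mm, tops 110.5 mm above the bench
- nut_a: square nut on the stand's +y side: steel, 36 mm across flats, 26 mm tall, on a 54 mm round flange 4 mm thick. Origin on the screw axis at the nut's underside (flange top), z up; x and y square to its flats, +x along the short white line on its top, which runs from the middle to one flat. Captive: it only turns (clockwise from above tightens), never rises or comes off
- nut_b: square nut on the stand's -y side: steel, 36 mm across flats, 26 mm tall, on a 54 mm round flange 4 mm thick. Origin on the screw axis at the nut's underside (flange top), z up; x and y square to its flats, +x along the short white line on its top, which runs from the middle to one flat. Captive: it only turns (clockwise from above tightens), never rises or comes off
- run_a (a joint): free running of the nut on the +y side (rad), 0 to 4.0, growing clockwise from above; starts somewhere between 0 and 1. It runs easily (0.12 N m) and stops at 4.0, where the nut is down
- run_b (a joint): free running of the nut on the -y side (rad), 0 to 4.0, growing clockwise from above; starts somewhere between 0 and 1. It runs easily (0.12 N m) and stops at 4.0, where the nut is down
- seat_a (a joint): +y nut: clamping turn that follows once the nut is down (rad), 0 to 0.7, clockwise from above; it is stiff (1 N m), starts at 0 and ends hard at 0.7. The nut's angle in the stand's frame is minus (run + seat)
- seat_b (a joint): -y nut: clamping turn that follows once the nut is down (rad), 0 to 0.7, clockwise from above; it is stiff (1 N m), starts at 0 and ends hard at 0.7. The nut's angle in the stand's frame is minus (run + seat)
- wrench: loose flat open-ended steel wrench, 196 mm long, 16 mm thick, 0.32 kg. Origin: middle of the jaw opening, on the underside; +x out of the mouth, z up. Jaw faces at y +-20 mm, tips 20 mm ahead, throat 22 mm behind, 68 mm wide outside. Handle 20 mm wide, from 44 to 176 mm behind. Can be lowered over a nut from above with two flats between the jaws; it then rests on the flange
- wrench_grip (a point): middle of the wrench's handle, near its centre of mass: 100 mm behind the jaw's middle (-x) and half way up its thickness; same axes as the wrench
- mat: fixed black rubber mat, 240 x 160 x 4 mm, the wrench's place. Origin at the centre of its underside, x along the long side
- crate: fixed open scrap crate, red plastic, 180 (x) x 240 (y) x 90 mm tall outside, walls and floor 5 mm. Origin at the centre of its underside
- damper1: worn damper lying on the bench: dark steel tube, 26 mm diameter, between two black square end blocks (26 long x 32 wide x 28 mm tall), 160 mm long overall, 0.2 kg. Origin at the centre of its underside, x along its length, tube axis 14 mm up. Gripped across the tube. May be absent
- damper2: worn damper lying on the bench: dark steel tube, 26 mm diameter, between two black square end blocks (26 long x 32 wide x 28 mm tall), 160 mm long overall, 0.2 kg. Origin at the centre of its underside, x along its length, tube axis 14 mm up. Gripped across the tube. May be absent
- damper3: worn damper lying on the bench: dark steel tube, 26 mm diameter, between two black square end blocks (26 long x 32 wide x 28 mm tall), 160 mm long overall, 0.2 kg. Origin at the centre of its underside, x along its length, tube axis 14 mm up. Gripped across the tube. May be absent
- tyre: bystander: black tyre on its rim lying flat, 116 mm diameter, 50 mm tall. Origin under its centre
- tub: bystander: white screw-top tub, 90 mm diameter, 100 mm tall. Origin under its centre
- case: bystander: flat yellow plastic case, 60 x 180 x 40 mm. Origin under its centre
Not all that is in view belongs to the job. There is more than one size of the wrench; the job needs the larger.

How it is judged (in metres and radians):
On the way, in this order (a step that is already met when the one before it is completed fails the run):
1. both nuts have been run down to their stops by hand (value of joint each of run_a, run_b above 3.8 rad), for 0.2 s.
2. both nuts have been tightened with the wrench (all of step 1 and value of joint each of seat_a, seat_b above 0.55 rad), for 0.2 s.
At the end, for the whole second after the job is handed in: Both nuts down (run above 3.8 rad) and tight (seat above 0.55); all dampers present at rest in the crate (origins within its walls, under 70 mm above its underside); the wrench flat and at rest on the mat, its grip point within 90 mm (x) and 65 mm (y) of the mat's middle (all of step 2 and x of damper1 in the frame of crate between -0.085 and 0.085 m and y of damper1 in the frame of crate between -0.115 and 0.115 m and z of each of damper1, damper2, damper3 in the frame of crate below 0.07 m and linear speed of each of damper1, damper2, damper3, wrench below 0.03 m/s and x of damper2 in the frame of crate between -0.085 and 0.085 m and y of damper2 in the frame of crate between -0.115 and 0.115 m and x of damper3 in the frame of crate between -0.085 and 0.085 m and y of damper3 in the frame of crate between -0.115 and 0.115 m and x of wrench_grip in the frame of mat between -0.09 and 0.09 m and y of wrench_grip in the frame of mat between -0.065 and 0.065 m and z of wrench_grip in the frame of mat below 0.022 m and angle between wrench's own z axis and vertical below 0.12 rad); the robot touches nothing.
It fails at once if the wrench pressed on the +y nut before that nut had been run down by hand (value of joint run_a below 3.5 rad and contact force between wrench and nut_a above 2 N).
It fails at once if the wrench pressed on the -y nut before that nut had been run down by hand (value of joint run_b below 3.5 rad and contact force between wrench and nut_b above 2 N).
It fails at once if the +y nut was tightened with the fingers instead of the wrench (fingers on it past 0.35 rad of its clamping turn) (value of joint seat_a above 0.35 rad and contact force between the fingers and nut_a above 5 N).
It fails at once if the -y nut was tightened with the fingers instead of the wrench (fingers on it past 0.35 rad of its clamping turn) (value of joint seat_b above 0.35 rad and contact force between the fingers and nut_b above 5 N).
It fails at once if the tyre, the tub or the case was moved more than 30 mm or tipped (distance of any of tyre, tub, case from where it was at the start of the episode above 0.03 m or angle between any of tyre, tub, case's own z axis and vertical above 0.3 rad).
Of damper1, damper2, damper3 only 1 to 3 are there at a start; the rules pass over those that are not, and their reading is None.
At some moment in a run one of damper1, damper2, damper3, wrench may be knocked a few centimetres aside while the robot is not near it.
Once in a run the grip may slacken for a moment while it holds something.
It also fails if it takes over 210 s, if anything falls off the work surface, if the arm or the gripper's body presses on something with over 40 N, if the wrist force passes 120 N, or if a joint passes its speed limit or range.

## Working session

There is one attempt and no reset: what is moved stays moved. The work goes in short steps, Python scripts to look and compute and a shell command to move; the robot and the scene stay as the last step left them, time stands still between calls to the robot, and variables do not carry over. Pictures are saved under pics/ and viewed, and the job is handed in when it is done.

```bash
ls; mkdir -p pics
python3 - <<'E'
from rig import r
import cv2, numpy as np
print(r.get_state())
for n in ("scene","top"):
    s=r.snapshot(n); cv2.imwrite(f"pics/{n}0.png",s["img"]); print(n,s["K"],s["xyz"],s["attitude"])
E
```

```text
pics
{'clock': 0.0, 'q': array([-1.52630235e+00,  3.81173180e-01,  1.29823661e+00,  2.94714281e-07,
        1.46361683e+00, -2.15313274e-01]), 'qd': array([-0.00113245, -0.00055728, -0.00091064,  0.00105937, -0.00134676,
        0.00221412]), 'joint_efforts': array([ 1.43567581e-04, -4.37933671e+01, -2.24554986e+01,  7.13838427e-02,
        3.52663966e-02, -9.53264748e-05]), 'tool_pos': array([ 141.26985448, -531.25766809,  238.15817427]), 'orientation': array([-7.14358235e-04,  9.91574130e-01,  1.29538531e-01,  6.13089162e-05]), 'ft_force': array([-0.31354622,  0.43938827,  1.38946164]), 'wrist_torque': array([-0.02591572,  0.00237016,  0.00078388]), 'finger_gap': 87.96449082070806}
scene [[428.54154431   0.         253.84973823]
 [  0.         428.54154431 190.82139653]
 [  0.           0.           1.        ]] [1600.81310038   70.41346518 1379.30522797] [-0.22522219  0.67967767  0.66033874 -0.22641991]
top [[417.92946021   0.         255.34210121]
 [  0.         417.92946021 198.01175496]
 [  0.           0.           1.        ]] [ 340.60901805   78.59478452 1524.08993767] [ 0.06290566 -0.7015824   0.70730273 -0.05956392]
```

View pics/scene0.png

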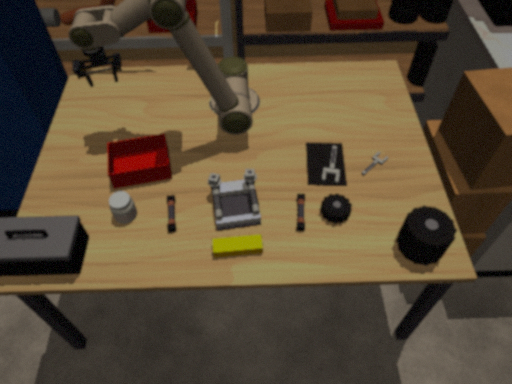

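View pics/top0.png

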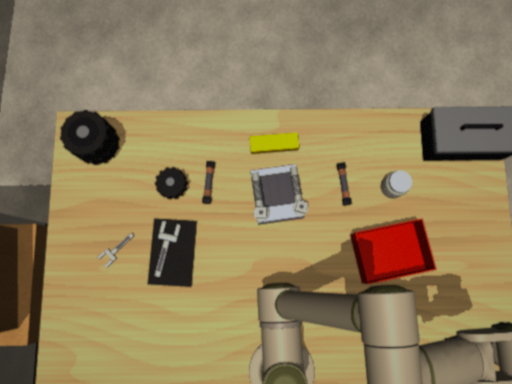

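The top view shows two dampers at (209,182) and (344,184), and the stand at (278,195). The large wrench is on the mat at (167,248), with a smaller wrench at (116,250). I'll write helpers and take close crops.

```bash
cat > h.py <<'E'
from rig import r
import cv2, numpy as np
from scipy.spatial.transform import Rotation as R
def q2m(q): return R.from_quat([q[1],q[2],q[3],q[0]]).as_matrix()
def p2w(s,uv,z):
    d=q2m(s["attitude"])@np.linalg.inv(s["K"])@np.array([uv[0],uv[1],1.0])
    c=np.array(s["xyz"]); return c+d*(z-c[2])/d[2]
def w2p(s,p):
    v=s["K"]@(q2m(s["attitude"]).T@(np.array(p,float)-s["xyz"])); return v[:2]/v[2]
def crop(s,name,u0,v0,u1,v1,k):
    im=cv2.resize(s["img"][v0:v1,u0:u1],None,fx=k,fy=k,interpolation=cv2.INTER_CUBIC)
    st=10
    for u in range((u0//st+1)*st,u1,st):
        cv2.line(im,(int((u-u0+.5)*k),0),(int((u-u0+.5)*k),5),(0,255,0),1)
        cv2.putText(im,str(u),(int((u-u0)*k)-8,15),0,.35,(0,255,0),1)
    for v in range((v0//st+1)*st,v1,st):
        cv2.line(im,(0,int((v-v0+.5)*k)),(5,int((v-v0+.5)*k)),(0,255,0),1)
        cv2.putText(im,str(v),(6,int((v-v0+.5)*k)+4),0,.35,(0,255,0),1)
    cv2.imwrite("pics/"+name,im)
def st():
    s=r.get_state(); M=q2m(s["orientation"])
    print("t%.2f"%s["clock"],"tcp",s["tool_pos"].round(1),"gap%.1f"%s["finger_gap"],"F",s["ft_force"].round(1),"toolx",M[:,0].round(3),"yaw of tooly %.1f"%np.degrees(np.arctan2(M[1,1],M[0,1])),"q",s["q"].round(2))
    return s,M
E
python3 - <<'E'
from h import *
s=r.snapshot("top"); 
print(w2p(s,[0,0,0]), p2w(s,(209,182),14),p2w(s,(344,184),14),p2w(s,(393,251),0))
crop(s,"c1.png",245,150,315,235,7)
crop(s,"c2.png",90,205,210,295,6)
s2=r.snapshot("scene"); print(w2p(s2,[0,0,0]))
crop(s2,"c3.png",195,160,275,240,7)
st()
E
```

```text
[281.26207588 371.24644178] [666.70904469 255.52691589  14.        ] [ 654.78631658 -242.41952884   14.        ] [ 408.85177268 -411.40824547    0.        ]
[233.78549807 100.17292282]
t0.20 tcp [ 141.3 -531.4  238.4] gap87.9 F [ 1.2  0.6 -0.2] toolx [0.966 0.257 0.   ] yaw of tooly -75.1 q [-1.53  0.38  1.3  -0.    1.46 -0.22]
```

View pics/c1.png

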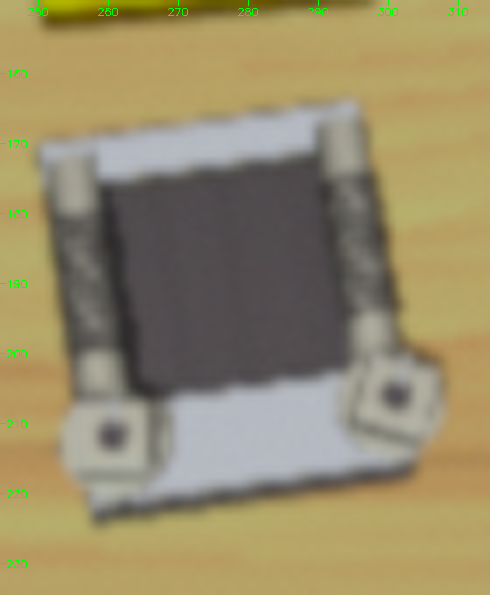

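View pics/c2.png

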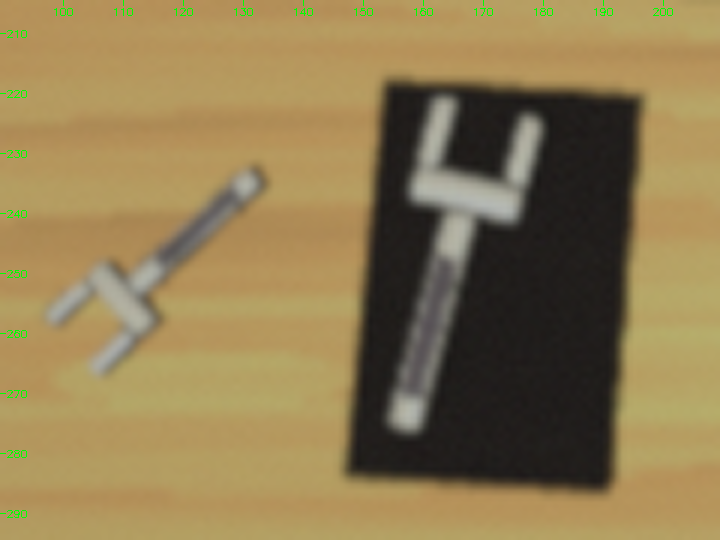

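View pics/c3.png

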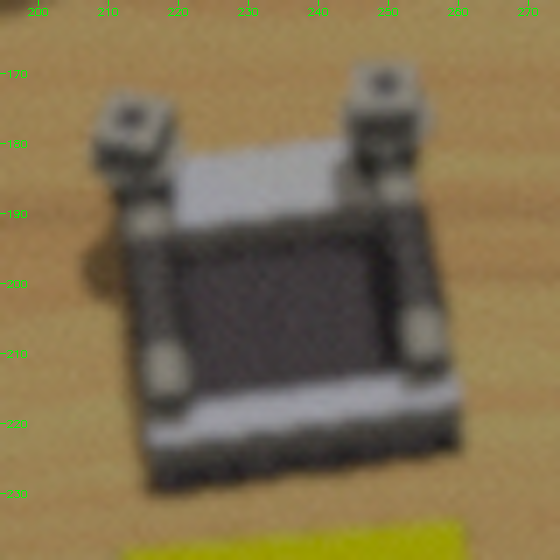

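```bash
cat > fit.py <<'E'
from h import *
from scipy.optimize import least_squares
st_=r.snapshot("top"); ss=r.snapshot("scene")
def res(p):
    out=[]
    x,y,a=p; c,s=np.cos(a),np.sin(a)
    for yl,ut,us in ((70,(260.5,211.6),(249.5,171.4)),(-70,(301.1,205.9),(213.2,176.4))):
        P=[x-s*yl,y+c*yl,110.5]
        out+=list(w2p(st_,P)-ut)+list(w2p(ss,P)-us)
    return np.array(out)
f=least_squares(res,[550,0,0]); x,y,a=f.x
print(f.x,np.degrees(a),f.fun.round(2))
for nm,yl,u in (("a",70,(260.5,211.6)),("b",-70,(301.1,205.9))):
    print(nm,x-np.sin(a)*yl,y+np.cos(a)*yl,p2w(st_,u,110.5))
P=lambda X,Y,Z:[x+np.cos(a)*X-np.sin(a)*Y,y+np.sin(a)*X+np.cos(a)*Y,Z]
for k in [(-30,85,12),(-30,-85,12),(175,85,12),(175,-85,12)]: print(k,w2p(st_,P(*k)).round(1),w2p(ss,P(*k)).round(1))
E
python3 fit.py
python3 - <<'E'
from h import *
s=r.snapshot("top")
for c,n,k in (((250,198,275,225),"na.png",18),((288,193,315,220),"nb.png",18)): crop(s,n,*c,k)
E
```

```text
[ 5.50724587e+02 -2.33792793e+00  1.35989921e-01] 7.7916485352331755 [ 0.02 -0.06 -0.1  -0.07 -0.08 -0.2   0.03 -0.31]
a 541.234605451135 67.01580490724406 [541.01223348  67.09659464 110.5       ]
b 560.214567716103 -71.6916607621293 [559.52425994 -71.9577197  110.5       ]
(-30, 85, 12) [257.5 224. ] [252.3 180.8]
(-30, -85, 12) [303.7 217.3] [210.9 186.3]
(175, 85, 12) [249.5 169.7] [260.9 222.4]
(175, -85, 12) [294.7 163.3] [216.3 228.8]
```

View pics/na.png

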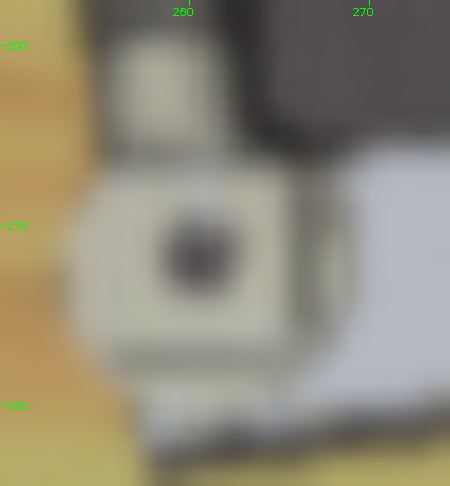

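View pics/nb.png

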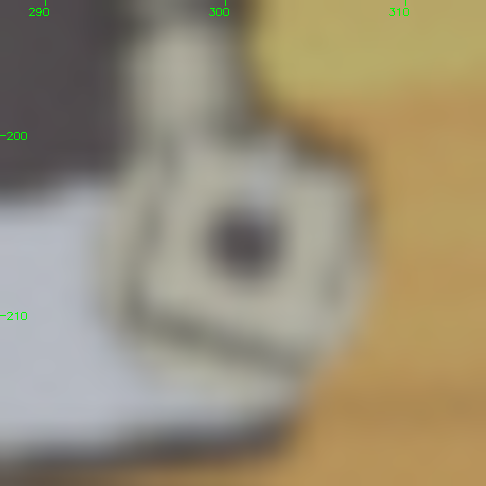

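Stand pose fits both cameras to within 0.3 px: origin (550.7, -2.3), yaw 7.8°. Nut a is at (541.2, 67.0) with its line pointing up in the image, so run_a ≈ 0.14. Nut b is at (560.2, -71.7) and turned about 17° clockwise, so run_b ≈ 0.43. Next I'll print plan numbers, starting with nut b.

```bash
cat > plan.py <<'E'
import sys
from h import *
s,M=st()
x,y,z,yaw=map(float,sys.argv[1:5]); step=float(sys.argv[5]) if len(sys.argv)>5 else 25
d=np.array([x,y,z])-s["tool_pos"]; t=M.T@d
n=max(1,int(np.ceil(np.linalg.norm(t)/step)))
cy=np.degrees(np.arctan2(M[1,1],M[0,1]))
dy=yaw-cy
tt=np.degrees(np.arccos(np.clip(-M[2,2],-1,1)))
print("tool shift",t.round(1),"rows",n,"per row",(t/n).round(2),"| turn about tool z total %.1f (%.1f, or mod180 %.1f)"%(-dy,-(dy+180)%360-180,-((dy+90)%180-90)),"tilt %.2f"%tt)
E
python3 plan.py 560.2 -71.7 200 73 30
```

```text
t0.35 tcp [ 141.3 -531.5  238.6] gap88.0 F [-0.4 -0.6 -0.5] toolx [0.966 0.257 0.   ] yaw of tooly -75.1 q [-1.53  0.38  1.3   0.    1.46 -0.22]
tool shift [ 523.  -336.7   38.8] rows 21 per row [ 24.9  -16.03   1.85] | turn about tool z total -148.1 (-148.1, or mod180 31.9) tilt 0.02
```

```bash
python3 -m jog '[[[24.9,-16,1.85],[0,0,0]],[[24.9,-16,1.85],[0,0,0]],[[24.9,-16,1.85],[0,0,0]],[[24.9,-16,1.85],[0,0,0]],[[24.9,-16,1.85],[0,0,0]],[[24.9,-16,1.85],[0,0,0]],[[24.9,-16,1.85],[0,0,0]],[[24.9,-16,1.85],[0,0,0]],[[24.9,-16,1.85],[0,0,0]],[[24.9,-16,1.85],[0,0,0]]]' -1 15; python3 -m jog '[[[24.9,-16,1.85],[0,0,0]],[[24.9,-16,1.85],[0,0,0]],[[24.9,-16,1.85],[0,0,0]],[[24.9,-16,1.85],[0,0,0]],[[24.9,-16,1.85],[0,0,0]],[[24.9,-16,1.85],[0,0,0]],[[24.9,-16,1.85],[0,0,0]],[[24.9,-16,1.85],[0,0,0]],[[24.9,-16,1.85],[0,0,0]],[[24.9,-16,1.85],[0,0,0]],[[24.9,-16,1.85],[0,0,0]]]' ; python3 plan.py 560.2 -71.7 200 73 30
```

```text
clock: 1.18
tool_pos: [341.6, -311.7, 220.3]
orientation: [0.0, 0.992, 0.129, 0.0]
ft_force: [0.0, -0.9, -0.3]
finger_gap: 88.1
clock: 2.1
tool_pos: [561.2, -71.2, 199.8]
orientation: [0.0, 0.992, 0.13, -0.0]
ft_force: [0.1, -1.4, 0.0]
finger_gap: 88.3
t2.10 tcp [561.2 -71.2 199.8] gap88.3 F [ 0.1 -1.4  0. ] toolx [ 0.966  0.257 -0.   ] yaw of tooly -75.1 q [-0.34  0.44  1.32 -0.    1.38  0.98]
tool shift [-1.1  0.3 -0.2] rows 1 per row [-1.06  0.29 -0.19] | turn about tool z total -148.1 (-148.1, or mod180 31.9) tilt 0.00
```

```bash
python3 -m jog '[[[0,0,0],[0,0,-7]],[[0,0,0],[0,0,-7]],[[0,0,0],[0,0,-7]],[[0,0,0],[0,0,-7]],[[0,0,0],[0,0,-7]],[[0,0,0],[0,0,-7]],[[0,0,0],[0,0,-7]],[[0,0,0],[0,0,-7]],[[0,0,0],[0,0,-7]],[[0,0,0],[0,0,-7]]]'; python3 -m jog '[[[0,0,0],[0,0,-7]],[[0,0,0],[0,0,-7]],[[0,0,0],[0,0,-7]],[[0,0,0],[0,0,-7]],[[0,0,0],[0,0,-7]],[[0,0,0],[0,0,-7]],[[0,0,0],[0,0,-7]],[[0,0,0],[0,0,-7]],[[0,0,0],[0,0,-7]],[[0,0,0],[0,0,-7]],[[0,0,0],[0,0,-7]],[[0,0,0],[0,0,0]]]'; python3 plan.py 560.2 -71.7 140 73 30
```

```text
clock: 2.93
tool_pos: [560.3, -72.5, 199.8]
orientation: [-0.0, 0.736, 0.677, -0.0]
ft_force: [-0.0, -0.2, -0.2]
finger_gap: 88.2
clock: 3.93
tool_pos: [560.3, -72.5, 199.9]
orientation: [-0.0, 0.155, 0.988, -0.0]
ft_force: [-0.7, 0.0, -0.0]
finger_gap: 87.8
t3.93 tcp [560.3 -72.5 199.9] gap87.8 F [-0.7  0.  -0. ] toolx [-0.952  0.307  0.   ] yaw of tooly 72.1 q [-0.34  0.44  1.32 -0.    1.38 -1.6 ]
tool shift [ 0.4  0.7 59.9] rows 2 per row [ 0.18  0.37 29.93] | turn about tool z total -0.9 (-0.9, or mod180 -0.9) tilt 0.00
```

```bash
python3 -m jog '[[[0.4,0.7,20],[0,0,-0.9]],[[0,0,20],[0,0,0]],[[0,0,20],[0,0,0]],[[0,0,20],[0,0,0]],[[0,0,15],[0,0,0]],[[0,0,10],[0,0,0]],[[0,0,5],[0,0,0]],[[0,0,0],[0,0,0]]]'; python3 -m jog '[[[0,0,0],[0,0,0]],[[0,0,0],[0,0,0]],[[0,0,0],[0,0,0]],[[0,0,0],[0,0,0]],[[0,0,0],[0,0,0]],[[0,0,0],[0,0,0]],[[0,0,0],[0,0,0]],[[0,0,0],[0,0,0]],[[0,0,0],[0,0,0]],[[0,0,0],[0,0,0]]]' 1 15; python3 -c "
from h import *
s,M=st(); print(s['wrist_torque'].round(2))"
```

```text
clock: 4.6
tool_pos: [560.0, -71.6, 89.2]
orientation: [-0.001, 0.15, 0.989, 0.0]
ft_force: [-0.4, 0.4, 0.4]
finger_gap: 88.1
clock: 5.43
tool_pos: [559.9, -72.8, 90.1]
orientation: [-0.0, 0.15, 0.989, -0.001]
ft_force: [-3.2, -6.2, 2.1]
finger_gap: 36.0
t5.43 tcp [559.9 -72.8  90.1] gap36.0 F [-3.2 -6.2  2.1] toolx [-0.955  0.296  0.   ] yaw of tooly 72.8 q [-0.34  0.55  1.47 -0.    1.12 -1.61]
[-0.73  0.28  0.04]
```

```bash
python3 -m jog '[[[0,0,0],[0,0,6]],[[0,0,0],[0,0,6]],[[0,0,0],[0,0,6]],[[0,0,0],[0,0,6]],[[0,0,0],[0,0,6]],[[0,0,0],[0,0,6]],[[0,0,0],[0,0,6]],[[0,0,0],[0,0,6]],[[0,0,0],[0,0,6]],[[0,0,0],[0,0,6]],[[0,0,0],[0,0,6]],[[0,0,0],[0,0,6]]]';  python3 -c "
from h import *
s,M=st(); print(s['wrist_torque'].round(2))"
```

```text
clock: 6.43
tool_pos: [558.1, -74.2, 90.0]
orientation: [-0.0, 0.704, 0.71, -0.003]
ft_force: [-14.2, -14.1, 5.8]
finger_gap: 35.8
t6.43 tcp [558.1 -74.2  90. ] gap35.8 F [-14.2 -14.1   5.8] toolx [-0.009  1.    -0.004] yaw of tooly 0.5 q [-0.34  0.55  1.47 -0.01  1.12 -0.35]
[-2.34  2.17  0.16]
```

The nut axis is about 2 mm toward -x of my estimate, because the tool is being pushed (-14, -14) N. I'll let go, recentre and regrip.

```bash
python3 -m jog '[[[0,0,0],[0,0,0]],[[0,0,0],[0,0,0]],[[0,0,0],[0,0,0]],[[0,0,0],[0,0,0]],[[-0.3,-2,0],[0,0,0]],[[0,0,0],[0,0,0]]]' 0 15;  python3 -c "
from h import *
s,M=st(); print(s['wrist_torque'].round(2))"; python3 -m jog '[[[0,0,0],[0,0,0]],[[0,0,0],[0,0,0]],[[0,0,0],[0,0,0]],[[0,0,0],[0,0,0]],[[0,0,0],[0,0,0]],[[0,0,0],[0,0,0]],[[0,0,0],[0,0,0]]]' 1 15; python3 -c "
from h import *
s,M=st(); print(s['wrist_torque'].round(2))
s=r.snapshot('top'); crop(s,'n2.png',240,150,320,235,7)"
```

```text
clock: 6.93
tool_pos: [558.0, -71.8, 89.9]
orientation: [-0.0, 0.702, 0.712, -0.0]
ft_force: [0.3, -0.4, -0.4]
finger_gap: 44.2
t6.93 tcp [558.  -71.8  89.9] gap44.2 F [ 0.3 -0.4 -0.4] toolx [-0.014  1.     0.   ] yaw of tooly 0.8 q [-0.34  0.55  1.48  0.    1.11 -0.35]
[-0.01 -0.08 -0.03]
clock: 7.52
tool_pos: [557.8, -71.9, 89.9]
orientation: [-0.0, 0.702, 0.712, -0.0]
ft_force: [-5.8, 0.4, 4.1]
finger_gap: 35.7
t7.52 tcp [557.8 -71.9  89.9] gap35.7 F [-5.8  0.4  4.1] toolx [-0.014  1.     0.   ] yaw of tooly 0.8 q [-0.34  0.55  1.48 -0.    1.11 -0.35]
[ 0.04  0.77 -0.11]
```

View pics/n2.png

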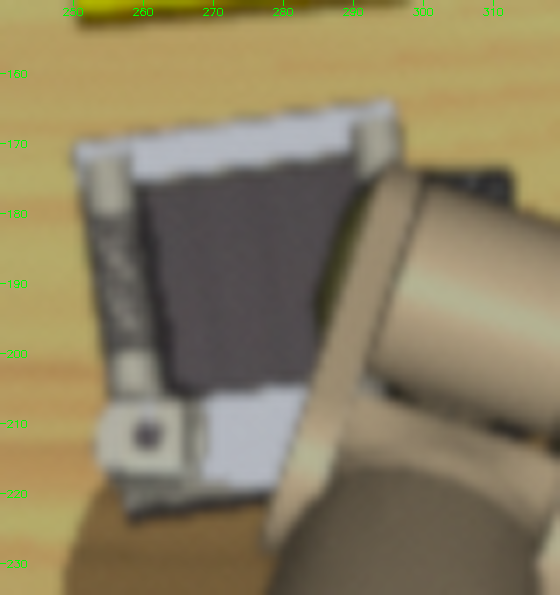

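The picture shows only nut a, since the arm hides nut b. I'll keep turning.

```bash
python3 -m jog '[[[0,-0.3,0],[0,0,6]],[[0,0,0],[0,0,6]],[[0,0,0],[0,0,6]],[[0,0,0],[0,0,6]],[[0,0,0],[0,0,6]],[[0,0,0],[0,0,6]],[[0,0,0],[0,0,6]],[[0,0,0],[0,0,6]],[[0,0,0],[0,0,6]],[[0,0,0],[0,0,6]],[[0,0,0],[0,0,6]],[[0,0,0],[0,0,6]]]';  python3 -c "
from h import *
s,M=st(); print(s['wrist_torque'].round(2))"; python3 -m jog '[[[0,0,0],[0,0,6]],[[0,0,0],[0,0,6]],[[0,0,0],[0,0,6]],[[0,0,0],[0,0,6]],[[0,0,0],[0,0,6]],[[0,0,0],[0,0,6]],[[0,0,0],[0,0,6]],[[0,0,0],[0,0,6]],[[0,0,0],[0,0,0]]]';  python3 -c "
from h import *
s,M=st(); print(s['wrist_torque'].round(2))"
```

```text
clock: 8.57
tool_pos: [558.1, -72.3, 90.0]
orientation: [0.0, 0.987, 0.161, 0.0]
ft_force: [-1.0, -1.6, 2.1]
finger_gap: 35.7
t8.57 tcp [558.1 -72.3  90. ] gap35.7 F [-1.  -1.6  2.1] toolx [0.948 0.318 0.   ] yaw of tooly -71.5 q [-0.34  0.55  1.48 -0.    1.11  0.91]
[-0.27  0.37  0.13]
clock: 9.32
tool_pos: [558.0, -72.6, 90.0]
orientation: [0.001, 0.967, -0.254, 0.0]
ft_force: [-3.9, -4.1, 1.8]
finger_gap: 35.4
t9.32 tcp [558.  -72.6  90. ] gap35.4 F [-3.9 -4.1  1.8] toolx [ 0.871 -0.491  0.001] yaw of tooly -119.4 q [-0.34  0.55  1.48 -0.    1.11  1.75]
[-0.7   0.52 -0.15]
```

```bash
python3 -m jog '[[[0,0,0],[0,0,3]],[[0,0,0],[0,0,3]],[[0,0,0],[0,0,3]],[[0,0,0],[0,0,0]]]' ;  python3 -c "
from h import *
s,M=st(); print(s['wrist_torque'].round(2))"; python3 -m jog '[[[0,0,0],[0,0,3]],[[0,0,0],[0,0,0]]]';  python3 -c "
from h import *
s,M=st(); print(s['wrist_torque'].round(2))"; python3 -m jog '[[[0,0,0],[0,0,3]],[[0,0,0],[0,0,0]]]';  python3 -c "
from h import *
s,M=st(); print(s['wrist_torque'].round(2))"
```

```text
clock: 9.65
tool_pos: [558.0, -72.7, 90.0]
orientation: [0.001, 0.945, -0.327, 0.0]
ft_force: [-2.0, -4.3, 2.3]
finger_gap: 36.0
t9.65 tcp [558.  -72.7  90. ] gap36.0 F [-2.  -4.3  2.3] toolx [ 0.786 -0.618  0.001] yaw of tooly -128.2 q [-0.34  0.55  1.48 -0.    1.11  1.9 ]
[-0.75  0.57 -0.12]
clock: 9.82
tool_pos: [558.0, -72.7, 90.0]
orientation: [0.001, 0.936, -0.351, 0.0]
ft_force: [-2.3, -5.3, 1.8]
finger_gap: 35.7
t9.82 tcp [558.  -72.7  90. ] gap35.7 F [-2.3 -5.3  1.8] toolx [ 0.753 -0.658  0.001] yaw of tooly -131.1 q [-0.34  0.55  1.48 -0.    1.11  1.95]
[-0.71  0.59 -0.  ]
clock: 9.98
tool_pos: [558.5, -73.1, 90.1]
orientation: [0.001, 0.927, -0.375, 0.001]
ft_force: [-1.5, -5.6, 1.7]
finger_gap: 35.9
t9.98 tcp [558.5 -73.1  90.1] gap35.9 F [-1.5 -5.6  1.7] toolx [ 0.718 -0.696  0.003] yaw of tooly -134.1 q [-0.34  0.55  1.48 -0.    1.11  2.  ]
[-0.9   0.19  0.46]
```

```bash
python3 -m jog '[[[0,0,0],[0,0,3]],[[0,0,0],[0,0,0]],[[0,0,0],[0,0,0]]]' ;  python3 -c "
from h import *
s,M=st(); print(s['wrist_torque'].round(2))"; python3 -m jog '[[[0,0,0],[0,0,0]],[[0,0,0],[0,0,0]],[[0,0,0],[0,0,0]],[[0,0,0],[0,0,0]]]' -1 ;  python3 -m jog '[[[0,0,-15],[0,0,0]],[[0,0,-30],[0,0,0]],[[0,0,-30],[0,0,0]],[[0,0,-30],[0,0,0]],[[0,0,-10],[0,0,0]],[[0,0,0],[0,0,0]]]' -1; python3 plan.py 541.2 67 200 89.5 25
```

```text
clock: 10.23
tool_pos: [558.8, -73.3, 90.1]
orientation: [0.001, 0.917, -0.398, 0.002]
ft_force: [-0.4, -7.0, 1.1]
finger_gap: 36.9
t10.23 tcp [558.8 -73.3  90.1] gap36.9 F [-0.4 -7.   1.1] toolx [ 0.683 -0.731  0.004] yaw of tooly -137.0 q [-0.34  0.55  1.48 -0.    1.11  2.05]
[-0.96  0.07  0.55]
clock: 10.57
tool_pos: [558.0, -71.8, 89.8]
orientation: [-0.0, 0.917, -0.4, 0.0]
ft_force: [-0.1, 0.6, -0.2]
finger_gap: 61.2
clock: 11.07
tool_pos: [558.7, -72.1, 207.2]
orientation: [-0.0, 0.916, -0.4, 0.003]
ft_force: [-0.2, 0.9, 0.7]
finger_gap: 88.2
t11.07 tcp [558.7 -72.1 207.2] gap88.2 F [-0.2  0.9  0.7] toolx [ 0.68  -0.733  0.005] yaw of tooly -137.2 q [-0.34  0.43  1.32  0.    1.39  2.06]
tool shift [-114.   -81.7    6.9] rows 6 per row [-19.   -13.61   1.16] | turn about tool z total -226.7 (133.3, or mod180 -46.7) tilt 0.30
```

Nut b reached its stop: torque rose to 0.55 N m and the gap began to open at the predicted yaw of about -132°. Now nut a, starting by unwinding the wrist.

```bash
python3 -m jog '[[[-19,-13.6,0],[0,0,0]],[[-19,-13.6,0],[0,0,0]],[[-19,-13.6,0],[0,0,0]],[[-19,-13.6,0],[0,0,0]],[[-19,-13.6,0],[0,0,0]],[[-19,-13.6,0],[0,0,0]],[[0,0,0],[0,0,-6.6]],[[0,0,0],[0,0,-7]],[[0,0,0],[0,0,-7]],[[0,0,0],[0,0,-7]],[[0,0,0],[0,0,-7]],[[0,0,0],[0,0,-7]]]'; python3 -m jog '[[[0,0,0],[0,0,-7]],[[0,0,0],[0,0,-7]],[[0,0,0],[0,0,-7]],[[0,0,0],[0,0,-7]],[[0,0,0],[0,0,-7]],[[0,0,0],[0,0,-7]],[[0,0,0],[0,0,-7]],[[0,0,0],[0,0,-7]],[[0,0,0],[0,0,-7]],[[0,0,0],[0,0,-7]],[[0,0,0],[0,0,-7]],[[0,0,0],[0,0,-7]]]';  python3 -m jog '[[[0,0,0],[0,0,-7]],[[0,0,0],[0,0,-7]],[[0,0,0],[0,0,-7]],[[0,0,0],[0,0,-7]],[[0,0,0],[0,0,-7]],[[0,0,0],[0,0,-7]],[[0,0,0],[0,0,-7]],[[0,0,0],[0,0,-7]],[[0,0,0],[0,0,-7]],[[0,0,0],[0,0,-7]],[[0,0,0],[0,0,-7]],[[0,0,0],[0,0,-7]]]'; python3 plan.py 539 66.4 200 89.5 25
python3 - <<'E'
from h import *
s=r.snapshot("scene"); crop(s,"n3.png",190,130,270,230,6)
E
```

```text
clock: 12.07
tool_pos: [539.7, 67.2, 202.7]
orientation: [-0.0, 0.999, -0.046, -0.002]
ft_force: [0.9, 0.5, -0.6]
finger_gap: 88.2
clock: 13.07
tool_pos: [539.7, 67.2, 202.7]
orientation: [-0.001, 0.773, 0.634, -0.001]
ft_force: [0.6, 0.3, -1.1]
finger_gap: 88.1
clock: 14.07
tool_pos: [539.7, 67.2, 202.8]
orientation: [-0.002, 0.15, 0.989, -0.0]
ft_force: [-0.0, -0.3, -0.1]
finger_gap: 87.9
t14.07 tcp [539.7  67.2 202.8] gap87.9 F [-0.  -0.3 -0.1] toolx [-0.955  0.296  0.003] yaw of tooly 72.8 q [-0.09  0.4   1.37  0.    1.37 -1.36]
tool shift [ 0.4 -1.   2.8] rows 1 per row [ 0.38 -0.97  2.75] | turn about tool z total -16.7 (-16.7, or mod180 -16.7) tilt 0.19
```

View pics/n3.png

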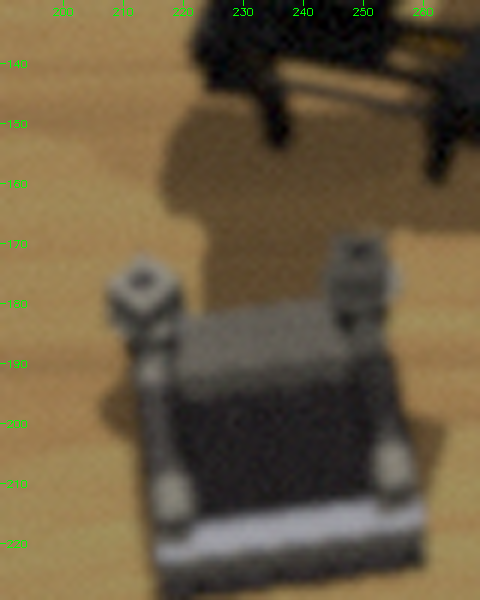

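In the scene view nut b (213,280 in the crop, about (213,177)) is now a diamond, as predicted for run=4. Next: lower onto nut a.

```bash
python3 -m jog '[[[0.4,-1,0],[0,0,0]],[[0,0,0],[0,0,-5.7]],[[0,0,0],[0,0,-5.5]],[[0,0,0],[0,0,-5.5]],[[0,0,22],[0,0,0]],[[0,0,22],[0,0,0]],[[0,0,22],[0,0,0]],[[0,0,22],[0,0,0]],[[0,0,15],[0,0,0]],[[0,0,10],[0,0,0]],[[0,0,0],[0,0,0]]]'; python3 -m jog '[[[0,0,0],[0,0,0]],[[0,0,0],[0,0,0]],[[0,0,0],[0,0,0]],[[0,0,0],[0,0,0]],[[0,0,0],[0,0,0]],[[0,0,0],[0,0,0]],[[0,0,0],[0,0,0]],[[0,0,0],[0,0,0]],[[0,0,0],[0,0,0]]]' 1 15; python3 plan.py 539 66.4 90 89.5 25; python3 -c "
from h import *
print(r.get_state()['wrist_torque'].round(2))"
```

```text
clock: 15.03
tool_pos: [538.5, 66.3, 89.5]
orientation: [-0.002, 0.009, 1.0, 0.0]
ft_force: [-0.7, 0.3, 0.0]
finger_gap: 87.7
clock: 15.78
tool_pos: [539.7, 66.3, 92.0]
orientation: [0.0, 0.008, 1.0, 0.0]
ft_force: [0.7, 1.0, 0.5]
finger_gap: 36.0
t15.78 tcp [539.7  66.3  92. ] gap36.0 F [0.7 1.  0.5] toolx [-1.     0.016 -0.   ] yaw of tooly 89.1 q [-0.1   0.52  1.53  0.    1.09 -1.65]
tool shift [0.7 0.1 2. ] rows 1 per row [0.67 0.07 2.03] | turn about tool z total -0.4 (-0.4, or mod180 -0.4) tilt 0.01
[ 0.15 -0.17  0.1 ]
```

```bash
python3 -m jog '[[[0,0,0],[0,0,6]],[[0,0,0],[0,0,6]],[[0,0,0],[0,0,6]],[[0,0,0],[0,0,6]],[[0,0,0],[0,0,6]],[[0,0,0],[0,0,6]],[[0,0,0],[0,0,6]],[[0,0,0],[0,0,6]],[[0,0,0],[0,0,6]],[[0,0,0],[0,0,6]],[[0,0,0],[0,0,6]],[[0,0,0],[0,0,6]]]';  python3 -c "
from h import *
s,M=st(); print(s['wrist_torque'].round(2))"; python3 -m jog '[[[0,0,0],[0,0,6]],[[0,0,0],[0,0,6]],[[0,0,0],[0,0,6]],[[0,0,0],[0,0,6]],[[0,0,0],[0,0,6]],[[0,0,0],[0,0,6]],[[0,0,0],[0,0,6]],[[0,0,0],[0,0,6]],[[0,0,0],[0,0,6]],[[0,0,0],[0,0,6]],[[0,0,0],[0,0,6]],[[0,0,0],[0,0,6]]]';  python3 -c "
from h import *
s,M=st(); print(s['wrist_torque'].round(2))"; python3 -m jog '[[[0,0,0],[0,0,6]],[[0,0,0],[0,0,6]],[[0,0,0],[0,0,6]],[[0,0,0],[0,0,6]],[[0,0,0],[0,0,6]],[[0,0,0],[0,0,6]],[[0,0,0],[0,0,6]],[[0,0,0],[0,0,6]],[[0,0,0],[0,0,6]],[[0,0,0],[0,0,6]],[[0,0,0],[0,0,0]]]';  python3 -c "
from h import *
s,M=st(); print(s['wrist_torque'].round(2))"
```

```text
clock: 16.78
tool_pos: [539.4, 65.7, 91.8]
orientation: [0.0, 0.596, 0.803, -0.001]
ft_force: [-1.7, -3.6, 0.8]
finger_gap: 41.7
t16.78 tcp [539.4  65.7  91.8] gap41.7 F [-1.7 -3.6  0.8] toolx [-0.289  0.957 -0.001] yaw of tooly 16.8 q [-0.1   0.52  1.53 -0.    1.09 -0.39]
[-0.54  0.04  0.09]
clock: 17.78
tool_pos: [538.4, 65.7, 91.7]
orientation: [0.0, 0.954, 0.299, -0.002]
ft_force: [-4.9, -3.7, 4.0]
finger_gap: 41.0
t17.78 tcp [538.4  65.7  91.7] gap41.0 F [-4.9 -3.7  4. ] toolx [ 0.821  0.571 -0.003] yaw of tooly -55.2 q [-0.1   0.52  1.53 -0.    1.09  0.87]
[-0.61  0.86  0.15]
clock: 18.7
tool_pos: [538.2, 66.5, 91.8]
orientation: [0.0, 0.976, -0.218, -0.002]
ft_force: [-5.1, 0.7, 2.7]
finger_gap: 40.7
t18.70 tcp [538.2  66.5  91.8] gap40.7 F [-5.1  0.7  2.7] toolx [ 0.905 -0.426 -0.003] yaw of tooly -115.2 q [-0.1   0.52  1.53 -0.    1.09  1.92]
[0.11 0.87 0.02]
```

The gap went to 41 mm, so the nut slipped about 13° inside the jaws, probably the momentary slackening. I'll squeeze harder to square it up again.

```bash
python3 -m jog '[[[0,0,0],[0,0,0]],[[0,0,0],[0,0,0]],[[0,0,0],[0,0,0]],[[0,0,0],[0,0,0]]]' 1 30;  python3 -c "
from h import *
s,M=st(); print(s['wrist_torque'].round(2))"
```

```text
clock: 19.03
tool_pos: [538.4, 66.4, 91.7]
orientation: [0.0, 0.976, -0.216, -0.002]
ft_force: [-5.8, 1.3, 3.4]
finger_gap: 39.7
t19.03 tcp [538.4  66.4  91.7] gap39.7 F [-5.8  1.3  3.4] toolx [ 0.907 -0.421 -0.003] yaw of tooly -114.9 q [-0.1   0.52  1.53 -0.    1.09  1.91]
[0.1  0.9  0.11]
```

```bash
python3 -m jog '[[[0,0,0],[0,0,0]],[[0,0,0],[0,0,0]],[[0,0,0],[0,0,0]],[[0,0,0],[0,0,-6]],[[0,0,0],[0,0,-5]],[[0,0,0],[0,0,0]]]' -0.2 20; python3 -m jog '[[[0,0,0],[0,0,0]],[[0,0,0],[0,0,0]],[[0,0,0],[0,0,0]],[[0,0,0],[0,0,0]],[[0,0,0],[0,0,0]],[[0,0,0],[0,0,0]],[[0,0,0],[0,0,0]],[[0,0,0],[0,0,0]]]' 1 20;  python3 -c "
from h import *
s,M=st(); print(s['wrist_torque'].round(2))"
```

```text
clock: 19.53
tool_pos: [539.9, 66.2, 91.9]
orientation: [-0.0, 0.993, -0.12, 0.0]
ft_force: [-0.6, 0.1, -0.6]
finger_gap: 52.8
clock: 20.2
tool_pos: [539.7, 66.2, 91.9]
orientation: [0.0, 0.993, -0.121, 0.0]
ft_force: [-0.4, -0.6, 0.4]
finger_gap: 36.2
t20.20 tcp [539.7  66.2  91.9] gap36.2 F [-0.4 -0.6  0.4] toolx [ 0.971 -0.241  0.   ] yaw of tooly -103.9 q [-0.1   0.52  1.53 -0.    1.09  1.72]
[-0.09 -0.01  0.02]
```

```bash
python3 -m jog '[[[0,0,0],[0,0,5]],[[0,0,0],[0,0,5]],[[0,0,0],[0,0,5]],[[0,0,0],[0,0,5]],[[0,0,0],[0,0,4]],[[0,0,0],[0,0,0]]]' ;  python3 -c "
from h import *
s,M=st(); print(s['wrist_torque'].round(2))"; python3 -m jog '[[[0,0,0],[0,0,3]],[[0,0,0],[0,0,0]]]' ;  python3 -c "
from h import *
s,M=st(); print(s['wrist_torque'].round(2))"; python3 -m jog '[[[0,0,0],[0,0,3]],[[0,0,0],[0,0,0]]]' ;  python3 -c "
from h import *
s,M=st(); print(s['wrist_torque'].round(2))"
```

```text
clock: 20.7
tool_pos: [539.5, 65.9, 91.9]
orientation: [0.0, 0.945, -0.326, -0.0]
ft_force: [-0.3, -3.9, 0.4]
finger_gap: 36.1
t20.70 tcp [539.5  65.9  91.9] gap36.1 F [-0.3 -3.9  0.4] toolx [ 0.787 -0.617  0.   ] yaw of tooly -128.1 q [-0.1   0.52  1.53 -0.    1.09  2.14]
[-0.49  0.12 -0.17]
clock: 20.87
tool_pos: [539.5, 65.9, 91.9]
orientation: [0.0, 0.937, -0.349, -0.0]
ft_force: [-1.4, -4.1, 1.4]
finger_gap: 36.3
t20.87 tcp [539.5  65.9  91.9] gap36.3 F [-1.4 -4.1  1.4] toolx [ 0.756 -0.655  0.   ] yaw of tooly -130.9 q [-0.1   0.52  1.53 -0.    1.09  2.19]
[-0.6   0.23  0.  ]
clock: 21.03
tool_pos: [539.5, 65.9, 91.9]
orientation: [0.0, 0.928, -0.374, -0.0]
ft_force: [-1.4, -4.6, 1.0]
finger_gap: 36.4
t21.03 tcp [539.5  65.9  91.9] gap36.4 F [-1.4 -4.6  1. ] toolx [ 0.721 -0.693  0.   ] yaw of tooly -133.9 q [-0.1   0.52  1.53 -0.    1.09  2.24]
[-0.74  0.25 -0.03]
```

```bash
python3 -m jog '[[[0,0,0],[0,0,3]],[[0,0,0],[0,0,0]],[[0,0,0],[0,0,0]]]' ;  python3 -c "
from h import *
s,M=st(); print(s['wrist_torque'].round(2))"; python3 -m jog '[[[0,0,0],[0,0,2]],[[0,0,0],[0,0,0]],[[0,0,0],[0,0,0]]]' ;  python3 -c "
from h import *
s,M=st(); print(s['wrist_torque'].round(2))"
```

```text
clock: 21.28
tool_pos: [539.5, 65.8, 91.9]
orientation: [0.001, 0.918, -0.396, 0.0]
ft_force: [-0.8, -5.3, 1.0]
finger_gap: 36.7
t21.28 tcp [539.5  65.8  91.9] gap36.7 F [-0.8 -5.3  1. ] toolx [ 0.687 -0.727  0.001] yaw of tooly -136.6 q [-0.1   0.52  1.53 -0.    1.09  2.29]
[-0.82  0.25  0.73]
clock: 21.53
tool_pos: [539.7, 65.7, 91.9]
orientation: [0.001, 0.911, -0.412, 0.0]
ft_force: [-1.5, -5.5, 0.1]
finger_gap: 36.8
t21.53 tcp [539.7  65.7  91.9] gap36.8 F [-1.5 -5.5  0.1] toolx [ 0.661 -0.75   0.001] yaw of tooly -138.6 q [-0.1   0.52  1.53 -0.    1.09  2.32]
[-0.86  0.23  0.87]
```

Both nuts are down: torque rose to 0.87 N m while the gap opened. Next I'll let go, rise, and check the nuts and the wrench.

```bash
python3 -m jog '[[[0,0,0],[0,0,0]],[[0,0,0],[0,0,0]],[[0,0,0],[0,0,0]],[[0,0,0],[0,0,0]],[[0,0,-10],[0,0,0]],[[0,0,-30],[0,0,0]],[[0,0,-30],[0,0,0]],[[0,0,-30],[0,0,0]],[[0,0,-30],[0,0,0]],[[0,0,-20],[0,0,0]],[[0,0,0],[0,0,0]]]' -1 20
python3 - <<'E'
from h import *
st()
s=r.snapshot("top"); cv2.imwrite("pics/top1.png",s["img"]); crop(s,"c4.png",140,205,210,295,6)
s2=r.snapshot("scene"); crop(s2,"c5.png",195,130,355,240,5)
crop(s,"c6.png",195,150,225,215,9)
E
```

```text
clock: 22.45
tool_pos: [540.9, 66.3, 247.0]
orientation: [-0.002, 0.91, -0.414, 0.004]
ft_force: [-0.1, -0.1, 0.7]
finger_gap: 88.0
t22.45 tcp [540.9  66.3 247. ] gap88.0 F [-0.1 -0.1  0.7] toolx [ 0.658 -0.753  0.006] yaw of tooly -138.9 q [-0.1   0.36  1.3   0.    1.47  2.33]
```

View pics/c4.png

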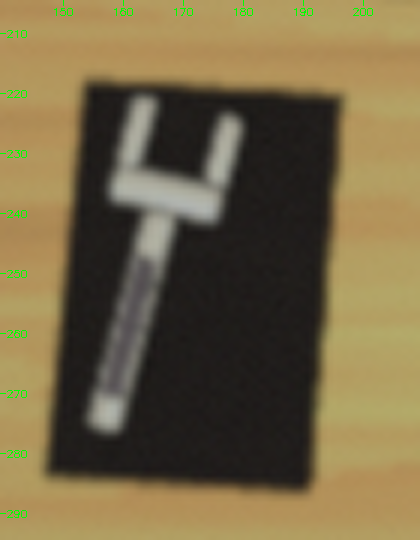

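View pics/c5.png

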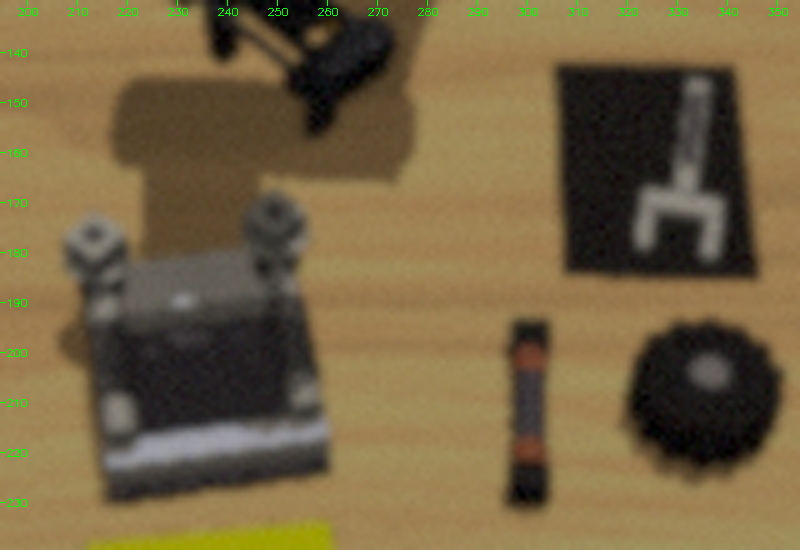

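View pics/top1.png

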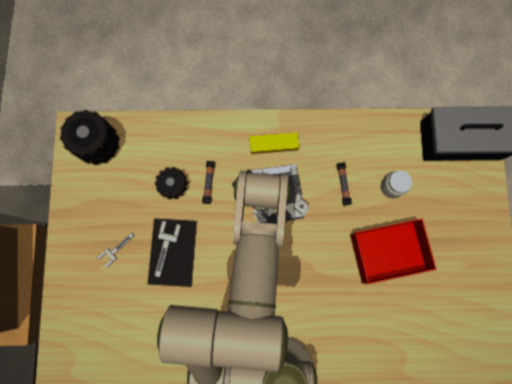

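Both nuts show as diamonds now. The wrench is still on its mat. I'll fit its outline in the top view for the exact pose.

```bash
cat > fitw.py <<'E'
from h import *
from scipy.optimize import minimize
def poly():
    return np.array([[20,20],[20,34],[-44,34],[-44,10],[-176,10],[-176,-10],[-44,-10],[-44,-34],[20,-34],[20,-20],[-22,-20],[-22,20]],float)
def fitw(cams,init,ztop,win=150):
    k=6; data=[]
    for s in cams:
        im=s["img"].astype(np.float32).mean(2)
        data.append((s,im))
    def rend(s,p):
        x,y,a=p; c,sn=np.cos(a),np.sin(a)
        P=poly()
        pix=np.array([w2p(s,[x+c*X-sn*Y,y+sn*X+c*Y,ztop]) for X,Y in P])
        return pix
    def cost(p,show=False):
        tot=0
        for s,im in data:
            pix=rend(s,p); c0=np.floor(rend(s,init).min(0)).astype(int)-6; c1=np.ceil(rend(s,init).max(0)).astype(int)+6
            h,w=(c1-c0)[1],(c1-c0)[0]
            m=np.zeros((h*k,w*k),np.uint8)
            cv2.fillPoly(m,[np.round(((pix-c0+.5)*k-.5)*16).astype(np.int32)],255,shift=4)
            m=cv2.GaussianBlur(m,(0,0),k*0.9)
            m=cv2.resize(m,(w,h),interpolation=cv2.INTER_AREA)/255.
            t=im[c0[1]:c1[1],c0[0]:c1[0]]
            A=np.c_[m.ravel(),np.ones(m.size)]; sol,*_=np.linalg.lstsq(A,t.ravel(),rcond=None)
            tot+=((A@sol-t.ravel())**2).mean()/t.var()
        return tot
    best=None
    for dx in (-8,0,8):
        for da in (-.05,.05):
            f=minimize(cost,[init[0]+dx,init[1],init[2]+da],method="Nelder-Mead",options=dict(initial_simplex=np.array(init)+np.array([[dx,0,da],[dx+6,3,da],[dx,6,da],[dx,3,da+.06]]),xatol=.05,fatol=1e-5))
            if best is None or f.fun<best.fun: best=f
    return best.x,best.fun,rend
if __name__=="__main__":
    s=r.snapshot("top"); s2=r.snapshot("scene")
    j=p2w(s,(170.5,229),20); h=p2w(s,(157,275),20); print(j,h,np.hypot(*(j-h)[:2]))
    a=np.arctan2(*(j-h)[1::-1]) if False else np.arctan2((j-h)[1],(j-h)[0])
    for nm,c in (("both",[s,s2]),("top",[s]),("scene",[s2])):
        x,f,rend=fitw(c,[j[0],j[1],a],20); g=x[:2]-100*np.array([np.cos(x[2]),np.sin(x[2])])
        print(nm,x.round(2),"yaw",np.degrees(x[2]).round(2),"resid",round(f,3),"grip",g.round(1))
    # mat corners
    for uv in ((154,218),(196.5,220.5),(190.5,286.5),(147.8,284)): print(p2w(s,uv,4).round(1))
    im=cv2.resize(s["img"],None,fx=6,fy=6,interpolation=cv2.INTER_CUBIC)
    cv2.polylines(im,[np.round((rend(s,fitw([s],x,20)[0])+.5)*6).astype(int)],True,(0,0,255),1)
    cv2.imwrite("pics/fw.png",im[205*6:295*6,140*6:210*6])
E
python3 fitw.py
```

```text
[493.15596821 391.93143411  20.        ] [330.12304793 435.34829241  20.        ] 168.71501616420434
both [ 4.9908e+02  3.9542e+02 -2.4000e-01] yaw -13.73 resid 1.381 grip [401.9 419.1]
top [ 4.9714e+02  3.9531e+02 -2.4000e-01] yaw -13.58 resid 0.636 grip [399.9 418.8]
scene [ 5.0251e+02  3.9591e+02 -2.4000e-01] yaw -13.65 resid 0.724 grip [405.3 419.5]
[535.7 456.9   4. ]
[525.2 300.8   4. ]
[288.8 318.3   4. ]
[298.7 471.    4. ]
```

View pics/fw.png

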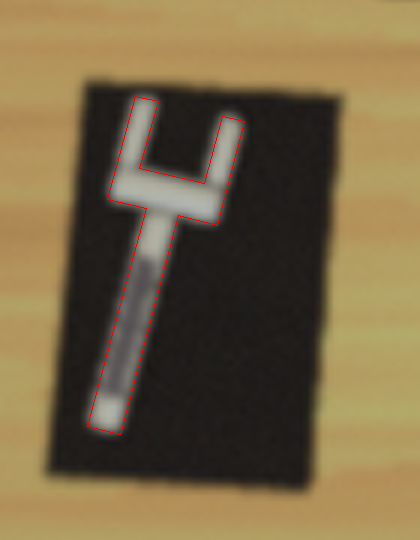

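The fit is good: wrench at (497, 395), yaw -13.6°, grip point about (399.5, 418.8). Mat centre is about (412, 387), and its sides measure 237 x 155 mm, which checks out. This is the larger wrench (the candidates were the mat one at (167,248) and the small one at (116,250), whose outline is about 40 px against 54 px). Moving over it.

```bash
python3 plan.py 399.3 418.8 120 -103.6 35
```

```text
t22.65 tcp [539.1  66.3 240.8] gap88.1 F [ 0.4 -0.7 -0.4] toolx [ 0.657 -0.754 -0.002] yaw of tooly -138.9 q [-0.1   0.37  1.31  0.    1.46  2.33]
tool shift [-357.3 -126.5  121.2] rows 12 per row [-29.78 -10.54  10.1 ] | turn about tool z total -35.3 (-35.3, or mod180 -35.3) tilt 0.13
```

```bash
python3 -m jog '[[[-30,-10.5,5],[0,0,0]],[[-30,-10.5,5],[0,0,0]],[[-30,-10.5,10],[0,0,0]],[[-30,-10.5,10],[0,0,0]],[[-30,-10.5,10],[0,0,0]],[[-30,-10.5,10],[0,0,0]],[[-30,-10.5,10],[0,0,0]],[[-30,-10.5,10],[0,0,0]],[[-30,-10.5,10],[0,0,0]],[[-30,-10.5,10],[0,0,0]],[[-30,-10.5,10],[0,0,0]],[[-27,-11,10],[0,0,0]]]' ; python3 -m jog '[[[0,0,0],[0,0,-6]],[[0,0,0],[0,0,-6]],[[0,0,0],[0,0,-6]],[[0,0,0],[0,0,-6]],[[0,0,0],[0,0,-6]],[[0,0,0],[0,0,-5.3]],[[0,0,0],[0,0,0]]]'; python3 plan.py 399.3 418.8 7 -103.6 30
```

```text
clock: 23.65
tool_pos: [413.1, 389.4, 129.7]
orientation: [-0.012, 0.921, -0.389, -0.017]
ft_force: [0.0, 0.4, 0.1]
finger_gap: 88.2
clock: 24.23
tool_pos: [414.3, 388.2, 130.6]
orientation: [-0.017, 0.996, -0.091, -0.012]
ft_force: [0.9, 0.2, -0.3]
finger_gap: 88.3
t24.23 tcp [414.3 388.2 130.6] gap88.3 F [ 0.9  0.2 -0.3] toolx [ 0.983 -0.181 -0.027] yaw of tooly -100.5 q [0.53 0.51 1.42 0.04 1.21 2.26]
tool shift [-17.1 -23.5 124.8] rows 5 per row [-3.41 -4.7  24.97] | turn about tool z total 3.1 (3.1, or mod180 3.1) tilt 2.34
```

The speed limit cut those rows short and left a 2.3° tilt. I'll extend the planner to give the full correction.

```bash
cat >> plan.py <<'E'
a=np.radians(yaw); yv=np.array([np.cos(a),np.sin(a),0]); zv=np.array([0,0,-1.]); xv=np.cross(yv,zv)
T=np.c_[xv,yv,zv]; rv=np.degrees(R.from_matrix(M.T@T).as_rotvec()); print("full rotvec (deg, tool)",rv.round(2), "shift after that turn",(T.T@d).round(1))
E
python3 plan.py 399.3 418.8 7 -103.6 30
```

```text
t24.23 tcp [414.3 388.2 130.6] gap88.3 F [ 0.9  0.2 -0.3] toolx [ 0.983 -0.181 -0.027] yaw of tooly -100.5 q [0.53 0.51 1.42 0.04 1.21 2.26]
tool shift [-17.1 -23.5 124.8] rows 5 per row [-3.41 -4.7  24.97] | turn about tool z total 3.1 (3.1, or mod180 3.1) tilt 2.34
full rotvec (deg, tool) [-1.74  1.57  3.14] shift after that turn [-21.8 -26.2 123.6]
```

```bash
python3 -m jog '[[[0,0,0],[-1.74,1.57,3.14]],[[-7.3,-8.7,20],[0,0,0]],[[-7.3,-8.7,20],[0,0,0]],[[-7.2,-8.8,20],[0,0,0]],[[0,0,0],[0,0,0]],[[0,0,0],[0,0,0]]]'; python3 plan.py 399.3 418.8 7 -103.6 20
```

```text
clock: 24.73
tool_pos: [399.2, 418.8, 70.7]
orientation: [0.0, 0.993, -0.12, -0.0]
ft_force: [-0.0, -0.3, 1.3]
finger_gap: 88.1
t24.73 tcp [399.2 418.8  70.7] gap88.1 F [-0.  -0.3  1.3] toolx [ 0.971 -0.239 -0.   ] yaw of tooly -103.8 q [ 0.61  0.6   1.45 -0.    1.09  2.42]
tool shift [ 0.1 -0.  63.7] rows 4 per row [ 2.000e-02 -1.000e-02  1.593e+01] | turn about tool z total -0.2 (-0.2, or mod180 -0.2) tilt 0.06
full rotvec (deg, tool) [ 0.05  0.02 -0.24] shift after that turn [ 0.1  0.  63.7]
```

```bash
python3 -m jog '[[[0,0,18],[0,0,0]],[[0,0,18],[0,0,0]],[[0,0,14],[0,0,0]],[[0,0,9],[0,0,0]],[[0,0,4],[0,0,0]],[[0,0,0],[0,0,0]],[[0,0,0],[0,0,0]]]'; python3 -m jog '[[[0,0,0],[0,0,0]],[[0,0,0],[0,0,0]],[[0,0,0],[0,0,0]],[[0,0,0],[0,0,0]],[[0,0,0],[0,0,0]],[[0,0,0],[0,0,0]],[[0,0,0],[0,0,0]],[[0,0,0],[0,0,0]],[[0,0,0],[0,0,0]],[[0,0,0],[0,0,0]],[[0,0,0],[0,0,0]],[[0,0,0],[0,0,0]]]' 1 50; python3 plan.py 399.3 418.8 7 -103.6 20
```

```text
clock: 25.32
tool_pos: [400.4, 419.2, 9.5]
orientation: [-0.001, 0.993, -0.12, 0.001]
ft_force: [-0.3, 0.4, 0.3]
finger_gap: 88.3
clock: 26.32
tool_pos: [399.8, 419.1, 8.6]
orientation: [-0.0, 0.993, -0.12, 0.001]
ft_force: [0.3, -0.6, 0.7]
finger_gap: 19.8
t26.32 tcp [399.8 419.1   8.6] gap19.8 F [ 0.3 -0.6  0.7] toolx [ 0.971 -0.238  0.001] yaw of tooly -103.8 q [ 0.6   0.69  1.5  -0.    0.95  2.42]
tool shift [-0.4  0.4  1.6] rows 1 per row [-0.41  0.37  1.57] | turn about tool z total -0.2 (-0.2, or mod180 -0.2) tilt 0.09
full rotvec (deg, tool) [-0.05 -0.08 -0.17] shift after that turn [-0.4  0.4  1.6]
```

Gripped (19.8 mm). Lift and take a look at the hold.

```bash
python3 -m jog '[[[0,0,-5],[0,0,0]],[[0,0,-10],[0,0,0]],[[0,0,-20],[0,0,0]],[[0,0,-25],[0,0,0]],[[0,0,-25],[0,0,0]],[[0,0,-25],[0,0,0]],[[0,0,-25],[0,0,0]],[[0,0,-15],[0,0,0]],[[0,0,-6],[0,0,0]],[[0,0,0],[0,0,0]]]'; python3 plan.py 473.3 -8.7 165 -41.5 25;python3 - <<'E'
from h import *
s2=r.snapshot("scene"); crop(s2,"c7.png",280,80,380,190,5)
E
```

```text
clock: 27.15
tool_pos: [399.7, 419.2, 166.2]
orientation: [-0.001, 0.993, -0.12, 0.002]
ft_force: [-0.4, -0.3, -3.1]
finger_gap: 19.1
t27.15 tcp [399.7 419.2 166.2] gap19.1 F [-0.4 -0.3 -3.1] toolx [ 0.971 -0.238  0.003] yaw of tooly -103.8 q [ 0.61  0.49  1.34 -0.    1.31  2.42]
tool shift [173.3 398.1   0.5] rows 18 per row [ 9.63 22.12  0.03] | turn about tool z total -62.3 (-62.3, or mod180 -62.3) tilt 0.25
full rotvec (deg, tool) [-6.000e-02 -2.600e-01 -6.226e+01] shift after that turn [-271.7  338.7    1.2]
```

View pics/c7.png

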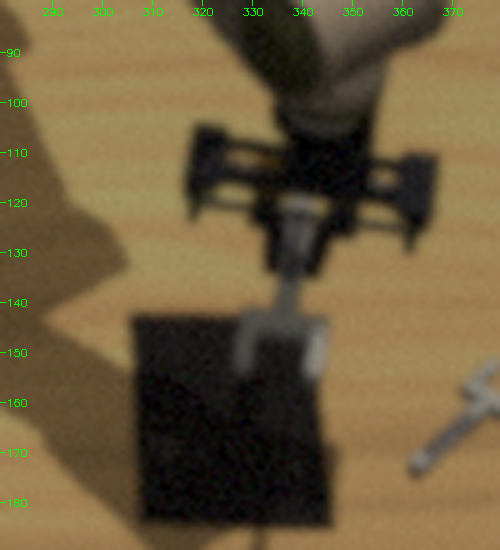

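The wrench hangs level in the jaws. Carrying it to nut a.

```bash
python3 -m jog '[[[5,11,0],[0,0,0]],[[9.6,22.1,0],[0,0,0]],[[9.6,22.1,0],[0,0,0]],[[9.6,22.1,0],[0,0,0]],[[9.6,22.1,0],[0,0,0]],[[9.6,22.1,0],[0,0,0]],[[9.6,22.1,0],[0,0,0]],[[9.6,22.1,0],[0,0,0]],[[9.6,22.1,0],[0,0,0]],[[9.6,22.1,0],[0,0,0]]]' ; python3 -m jog '[[[9.6,22.1,0],[0,0,0]],[[9.6,22.1,0],[0,0,0]],[[9.6,22.1,0],[0,0,0]],[[9.6,22.1,0],[0,0,0]],[[9.6,22.1,0],[0,0,0]],[[9.6,22.1,0],[0,0,0]],[[9.6,22.1,0],[0,0,0]],[[9.6,22.1,0],[0,0,0]],[[5,11,0],[0,0,0]],[[0,0,0],[0,0,0]]]'; python3 -m jog '[[[0,0,0],[0,0,-4]],[[0,0,0],[0,0,-6.3]],[[0,0,0],[0,0,-6.3]],[[0,0,0],[0,0,-6.3]],[[0,0,0],[0,0,-6.3]],[[0,0,0],[0,0,-6.3]],[[0,0,0],[0,0,-6.3]],[[0,0,0],[0,0,-6.3]],[[0,0,0],[0,0,-6.3]],[[0,0,0],[0,0,-4]],[[0,0,0],[0,0,-4]],[[0,0,0],[0,0,0]]]'; python3 plan.py 473.3 -8.7 165 -41.5 25
```

```text
clock: 28.03
tool_pos: [437.6, 191.5, 163.3]
orientation: [0.0, 0.993, -0.12, -0.001]
ft_force: [0.8, 0.3, -2.3]
finger_gap: 19.2
clock: 28.87
tool_pos: [472.9, -10.6, 163.5]
orientation: [-0.0, 0.993, -0.121, -0.0]
ft_force: [0.4, 0.8, -2.6]
finger_gap: 19.6
clock: 29.87
tool_pos: [472.4, -7.6, 163.9]
orientation: [-0.001, 0.911, 0.413, 0.0]
ft_force: [0.6, -0.5, -3.8]
finger_gap: 19.6
t29.87 tcp [472.4  -7.6 163.9] gap19.6 F [ 0.6 -0.5 -3.8] toolx [0.658 0.753 0.001] yaw of tooly -41.2 q [-0.27  0.32  1.63  0.    1.19  0.45]
tool shift [-0.2  1.4 -1.2] rows 1 per row [-0.23  1.41 -1.15] | turn about tool z total 0.3 (0.3, or mod180 0.3) tilt 0.07
full rotvec (deg, tool) [-0.04 -0.06  0.32] shift after that turn [-0.2  1.4 -1.1]
```

Run:
```python
from h import *
s=r.snapshot("top"); crop(s,"c8.png",230,150,320,250,6)
s=r.snapshot("scene"); crop(s,"c9.png",190,110,280,200,6)
```

```text
(no output)
```

View pics/c8.png

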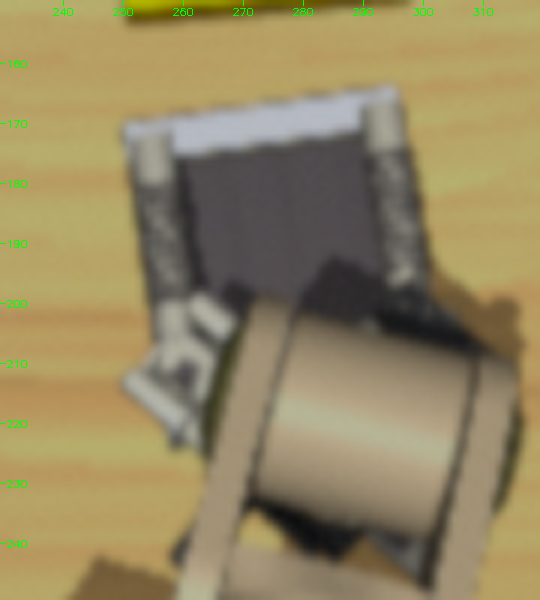

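View pics/c9.png

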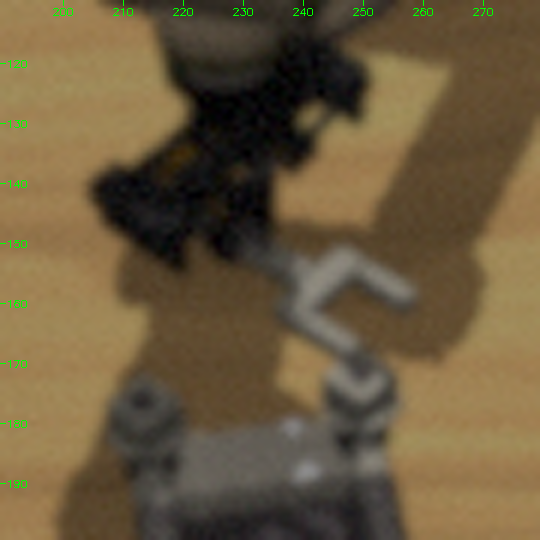

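The jaw sits over nut a in the top view, around (260,212). I'll overlay the predicted wrench and nut outlines to check.

```bash
cat > ov.py <<'E'
from fitw import *
import sys
def ov(name,nut,nutyaw,off=0,under=4.6,box=None,cam="top",k=8):
    s=r.snapshot(cam); t,M=st()
    wy=np.arctan2(M[1,0],M[0,0]); c,sn=np.cos(wy),np.sin(wy)
    j=t["tool_pos"][:2]+(100+off)*np.array([c,sn])
    z=t["tool_pos"][2]-under+16
    im=cv2.resize(s["img"],None,fx=k,fy=k,interpolation=cv2.INTER_CUBIC)
    P=[w2p(s,[j[0]+c*X-sn*Y,j[1]+sn*X+c*Y,z]) for X,Y in poly()]
    cv2.polylines(im,[np.round((np.array(P)+.5)*k).astype(int)],True,(0,0,255),1)
    a=np.radians(nutyaw); c,sn=np.cos(a),np.sin(a)
    P=[w2p(s,[nut[0]+c*X-sn*Y,nut[1]+sn*X+c*Y,110.5]) for X,Y in ((18,18),(18,-18),(-18,-18),(-18,18))]
    cv2.polylines(im,[np.round((np.array(P)+.5)*k).astype(int)],True,(0,255,0),1)
    u0,v0,u1,v1=box
    cv2.imwrite("pics/"+name,im[v0*k:v1*k,u0*k:u1*k]); print("wrench yaw",np.degrees(wy).round(1),"jaw",j.round(1),"z under",z-16)
if __name__=="__main__":
    ov("o1.png",(539.6,66.2),48.5,box=(235,185,305,245)); ov("o2.png",(539.6,66.2),48.5,box=(195,125,280,195),cam="scene")
E
python3 ov.py
```

```text
t30.02 tcp [472.8  -8.  164.1] gap19.3 F [-0.6  0.3 -3.3] toolx [0.662 0.749 0.001] yaw of tooly -41.5 q [-0.27  0.32  1.63  0.    1.19  0.45]
wrench yaw 48.5 jaw [539.   66.9] z under 159.53233847908322
t30.07 tcp [472.9  -8.1 164.2] gap19.4 F [-0.3  0.  -3.2] toolx [0.662 0.75  0.001] yaw of tooly -41.4 q [-0.27  0.32  1.63  0.    1.19  0.45]
wrench yaw 48.6 jaw [539.1  66.8] z under 159.60124665916328
```

View pics/o1.png

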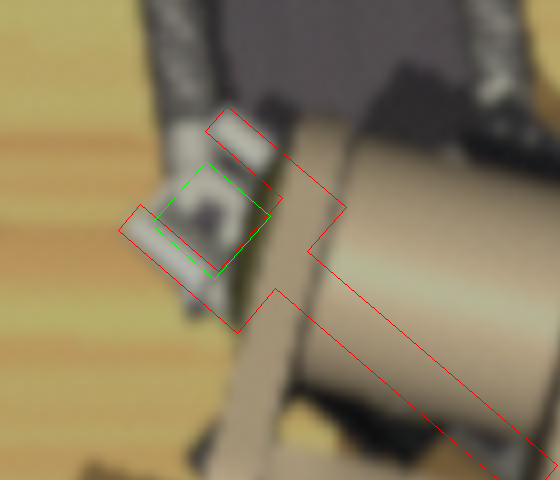

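View pics/o2.png

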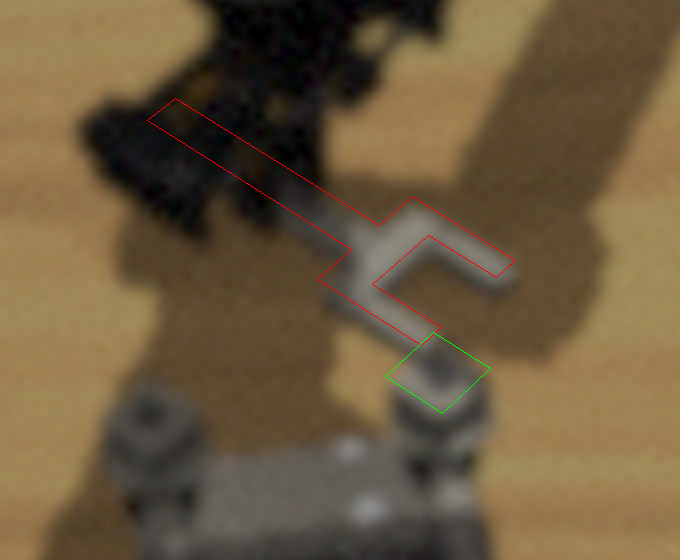

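The prediction lines up within about 2 mm. Applying a 1 mm lateral correction, then lowering in stages.

```bash
python3 -m jog '[[[0,0.9,15],[0,0,0]],[[0,0,15],[0,0,0]],[[0,0,10],[0,0,0]],[[0,0,5],[0,0,0]],[[0,0,0],[0,0,0]]]'; python3 plan.py 473.3 -8.7 89 -41.5; python3 -m jog '[[[0,0,4],[0,0,0]],[[0,0,4],[0,0,0]],[[0,0,4],[0,0,0]],[[0,0,0],[0,0,0]]]'
```

```text
clock: 30.48
tool_pos: [473.4, -8.9, 118.6]
orientation: [-0.001, 0.911, 0.411, 0.0]
ft_force: [-0.9, -1.0, -2.1]
finger_gap: 19.5
t30.48 tcp [473.4  -8.9 118.6] gap19.5 F [-0.9 -1.  -2.1] toolx [0.662 0.75  0.001] yaw of tooly -41.4 q [-0.27  0.38  1.69  0.    1.07  0.45]
tool shift [ 0.  -0.2 29.6] rows 2 per row [ 0.02 -0.09 14.78] | turn about tool z total 0.1 (0.1, or mod180 0.1) tilt 0.07
full rotvec (deg, tool) [-0.06 -0.04  0.08] shift after that turn [ 0.1 -0.2 29.6]
clock: 30.82
tool_pos: [473.6, -9.0, 106.9]
orientation: [-0.0, 0.911, 0.412, 0.001]
ft_force: [-0.6, 1.0, -3.3]
finger_gap: 19.3
```

It slid over the nut with no force. Lowering the rest.

```bash
python3 -m jog '[[[0,0,5],[0,0,0]],[[0,0,5],[0,0,0]],[[0,0,4],[0,0,0]],[[0,0,1.5],[0,0,0]],[[0,0,0],[0,0,0]]]'; python3 -c "
from h import *
s,M=st(); print(s['wrist_torque'].round(2))"
```

```text
clock: 31.23
tool_pos: [473.7, -9.0, 91.4]
orientation: [-0.0, 0.911, 0.412, 0.001]
ft_force: [0.0, 0.6, -2.9]
finger_gap: 19.1
t31.23 tcp [473.7  -9.   91.4] gap19.1 F [ 0.   0.6 -2.9] toolx [0.661 0.75  0.001] yaw of tooly -41.4 q [-0.27  0.42  1.72  0.    0.99  0.45]
[-0.09  0.01 -0.03]
```

```bash
python3 -m jog '[[[0.2,-7,0],[0,0,4]],[[0.2,-7,0],[0,0,4]],[[0.2,-7,0],[0,0,4]],[[0.2,-7,0],[0,0,4]],[[0,0,0],[0,0,0]]]'; python3 -c "
from h import *
s,M=st(); print(s['wrist_torque'].round(2), s['tool_pos'][:2]+100*M[:2,0])"
```

```text
clock: 31.65
tool_pos: [455.8, 12.1, 92.2]
orientation: [0.001, 0.96, 0.28, 0.001]
ft_force: [0.7, -4.4, -3.6]
finger_gap: 19.2
t31.65 tcp [455.8  12.1  92.2] gap19.2 F [ 0.7 -4.4 -3.6] toolx [0.843 0.538 0.002] yaw of tooly -57.4 q [-0.23  0.4   1.77  0.    0.97  0.77]
[-0.82 -0.03  0.35] [540.02720087  65.88598302]
```

```bash
python3 -m jog '[[[0.2,-7,0],[0,0,4]],[[0.2,-7,0],[0,0,4]],[[0.2,-7,0],[0,0,4]],[[0.2,-7,0],[0,0,4]],[[0,0,0],[0,0,0]]]'; python3 -c "
from h import *
s,M=st(); print(s['wrist_torque'].round(2), s['tool_pos'][:2]+100*M[:2,0])"; python3 -m jog '[[[0.2,-7,0],[0,0,4]],[[0.2,-7,0],[0,0,4]],[[0,0,0],[0,0,0]]]'; python3 -c "
from h import *
s,M=st(); print(s['wrist_torque'].round(2), s['tool_pos'][:2]+100*M[:2,0])"
```

```text
clock: 32.07
tool_pos: [444.0, 37.3, 92.1]
orientation: [0.0, 0.989, 0.145, 0.001]
ft_force: [0.5, -5.3, -3.6]
finger_gap: 19.6
t32.07 tcp [444.   37.3  92.1] gap19.6 F [ 0.5 -5.3 -3.6] toolx [0.958 0.287 0.002] yaw of tooly -73.3 q [-0.18  0.38  1.8  -0.    0.96  1.1 ]
[-0.98  0.11  0.21] [539.77339927  65.94667191]
clock: 32.32
tool_pos: [440.9, 50.8, 92.0]
orientation: [0.0, 0.997, 0.076, 0.001]
ft_force: [0.6, -6.7, -3.6]
finger_gap: 19.7
t32.32 tcp [440.9  50.8  92. ] gap19.7 F [ 0.6 -6.7 -3.6] toolx [0.988 0.152 0.002] yaw of tooly -81.3 q [-0.15  0.38  1.8  -0.    0.95  1.27]
[-1.02  0.19  0.21] [539.6947748   65.94964719]
```

```bash
python3 -m jog '[[[0.1,-3.5,0],[0,0,2]],[[0,0,0],[0,0,0]]]'; python3 -c "
from h import *
s,M=st(); print(s['wrist_torque'].round(2), s['tool_pos'][:2]+100*M[:2,0])"; python3 -m jog '[[[0.1,-3.5,0],[0,0,2]],[[0,0,0],[0,0,0]]]'; python3 -c "
from h import *
s,M=st(); print(s['wrist_torque'].round(2), s['tool_pos'][:2]+100*M[:2,0])"
```

```text
clock: 32.48
tool_pos: [440.4, 53.8, 92.0]
orientation: [0.0, 0.998, 0.06, 0.001]
ft_force: [-0.1, -5.5, -2.6]
finger_gap: 19.3
t32.48 tcp [440.4  53.8  92. ] gap19.3 F [-0.1 -5.5 -2.6] toolx [0.993 0.119 0.001] yaw of tooly -83.2 q [-0.15  0.38  1.8  -0.    0.95  1.31]
[-1.01  0.17  0.29] [539.69084485  65.73489691]
clock: 32.65
tool_pos: [440.0, 57.3, 91.9]
orientation: [0.0, 0.999, 0.042, 0.001]
ft_force: [-1.6, -6.5, -2.9]
finger_gap: 19.2
t32.65 tcp [440.   57.3  91.9] gap19.2 F [-1.6 -6.5 -2.9] toolx [0.996 0.084 0.001] yaw of tooly -85.2 q [-0.14  0.38  1.8  -0.    0.95  1.35]
[-1.05  0.2   0.25] [539.68479115  65.68052836]
```

```bash
python3 -m jog '[[[0.1,-3.5,0],[0,0,2]],[[0,0,0],[0,0,0]]]'; python3 -c "
from h import *
s,M=st(); print(s['wrist_torque'].round(2), s['tool_pos'][:2]+100*M[:2,0])"; python3 -m jog '[[[0.1,-3.5,0],[0,0,2]],[[0,0,0],[0,0,0]]]'; python3 -c "
from h import *
s,M=st(); print(s['wrist_torque'].round(2), s['tool_pos'][:2]+100*M[:2,0])"
```

```text
clock: 32.82
tool_pos: [439.8, 60.8, 91.9]
orientation: [0.0, 1.0, 0.025, 0.0]
ft_force: [-2.2, -6.3, -3.6]
finger_gap: 19.2
t32.82 tcp [439.8  60.8  91.9] gap19.2 F [-2.2 -6.3 -3.6] toolx [0.999 0.049 0.001] yaw of tooly -87.2 q [-0.13  0.38  1.8  -0.    0.96  1.39]
[-1.1   0.27  0.23] [539.65797008  65.69881962]
clock: 32.98
tool_pos: [439.6, 64.2, 91.9]
orientation: [0.0, 1.0, 0.007, 0.0]
ft_force: [-1.1, -6.8, -2.4]
finger_gap: 19.7
t32.98 tcp [439.6  64.2  91.9] gap19.7 F [-1.1 -6.8 -2.4] toolx [1.    0.014 0.001] yaw of tooly -89.2 q [-0.12  0.38  1.8  -0.    0.96  1.43]
[-1.1   0.28  0.18] [539.6213431   65.69444941]
```

```bash
python3 -m jog '[[[0.1,-3.5,0],[0,0,2]],[[0,0,0],[0,0,0]]]'; python3 -c "
from h import *
s,M=st(); print(s['wrist_torque'].round(2), s['tool_pos'][:2]+100*M[:2,0])"; python3 -m jog '[[[0.05,-1.7,0],[0,0,1]],[[0,0,0],[0,0,0]]]'; python3 -c "
from h import *
s,M=st(); print(s['wrist_torque'].round(2), s['tool_pos'][:2]+100*M[:2,0])"
```

```text
clock: 33.15
tool_pos: [439.6, 67.7, 91.9]
orientation: [0.0, 1.0, -0.01, 0.0]
ft_force: [-1.3, -6.8, -1.9]
finger_gap: 19.2
t33.15 tcp [439.6  67.7  91.9] gap19.2 F [-1.3 -6.8 -1.9] toolx [ 1.    -0.02   0.001] yaw of tooly -91.2 q [-0.11  0.38  1.8  -0.    0.96  1.48]
[-1.1   0.33  0.2 ] [539.60181756  65.68657842]
clock: 33.32
tool_pos: [439.6, 69.3, 91.9]
orientation: [0.0, 1.0, -0.018, 0.0]
ft_force: [-2.7, -7.0, -3.4]
finger_gap: 18.9
t33.32 tcp [439.6  69.3  91.9] gap18.9 F [-2.7 -7.  -3.4] toolx [ 0.999 -0.037  0.   ] yaw of tooly -92.1 q [-0.11  0.38  1.8  -0.    0.96  1.5 ]
[-1.18  0.39  0.27] [539.57803582  65.56410883]
```

```bash
python3 -m jog '[[[0.1,-3.5,0],[0,0,2]],[[0,0,0],[0,0,0]]]'; python3 -c "
from h import *
s,M=st(); print(s['wrist_torque'].round(2), s['tool_pos'][:2]+100*M[:2,0])"; python3 -m jog '[[[0.05,-1.7,0],[0,0,1]],[[0,0,0],[0,0,0]]]'; python3 -c "
from h import *
s,M=st(); print(s['wrist_torque'].round(2), s['tool_pos'][:2]+100*M[:2,0])"
python3 - <<'E'
from ov import *
ov("o3.png",(539.6,66.2),8,box=(235,185,305,245)); ov("o4.png",(539.6,66.2),8,box=(195,125,280,195),cam="scene")
E
```

```text
clock: 33.48
tool_pos: [439.9, 72.2, 91.9]
orientation: [0.001, 0.999, -0.036, 0.0]
ft_force: [-1.4, -12.7, -3.6]
finger_gap: 19.8
t33.48 tcp [439.9  72.2  91.9] gap19.8 F [ -1.4 -12.7  -3.6] toolx [ 0.997 -0.072  0.   ] yaw of tooly -94.1 q [-0.1   0.39  1.8  -0.    0.96  1.54]
[-2.04  0.35  0.43] [539.69115184  65.03791762]
clock: 33.65
tool_pos: [440.2, 73.5, 91.9]
orientation: [0.001, 0.999, -0.044, 0.0]
ft_force: [-2.9, -14.2, -2.8]
finger_gap: 19.4
t33.65 tcp [440.2  73.5  91.9] gap19.4 F [ -2.9 -14.2  -2.8] toolx [ 0.996 -0.088  0.   ] yaw of tooly -95.1 q [-0.1   0.39  1.8  -0.    0.96  1.56]
[-2.36  0.4   0.54] [539.76719012  64.683962  ]
t33.70 tcp [440.1  73.5  91.9] gap19.5 F [ -2.8 -15.1  -2.9] toolx [ 0.996 -0.087  0.   ] yaw of tooly -95.0 q [-0.1   0.39  1.8  -0.    0.96  1.56]
wrench yaw -5.0 jaw [539.8  64.7] z under 87.26754584394362
t33.75 tcp [440.2  73.4  91.9] gap19.1 F [ -1.9 -14.3  -2.6] toolx [ 0.996 -0.087  0.001] yaw of tooly -95.0 q [-0.1   0.39  1.8  -0.    0.96  1.56]
wrench yaw -5.0 jaw [539.8  64.7] z under 87.27777585577338
```

View pics/o4.png

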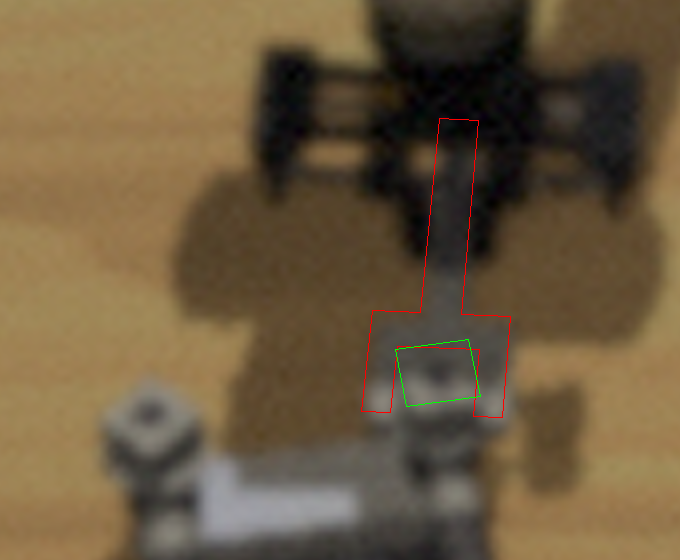

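View pics/o3.png

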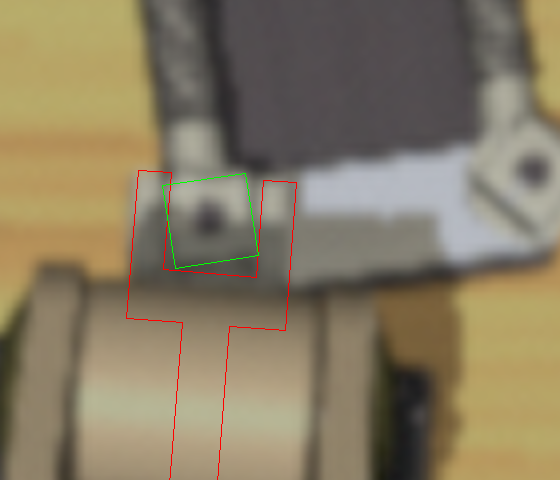

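The force doubled to about 14 N at the end, so nut a is at its hard stop. Back off to the middle of the play and lift.

```bash
python3 -m jog '[[[0.1,4.4,0],[0,0,-2.5]],[[0.1,4.4,0],[0,0,-2.5]],[[0.1,3.5,0],[0,0,-2]],[[0,0,0],[0,0,0]]]'; python3 -c "
from h import *
s,M=st(); print(s['wrist_torque'].round(2), s['tool_pos'][:2]+100*M[:2,0])"; python3 -m jog '[[[0,0,-3],[0,0,0]],[[0,0,-4],[0,0,0]],[[0,0,-4],[0,0,0]],[[0,0,0],[0,0,0]]]'; python3 -c "
from h import *
s,M=st(); print(s['wrist_torque'].round(2))"
```

```text
clock: 34.08
tool_pos: [440.0, 62.5, 91.9]
orientation: [-0.001, 1.0, 0.016, 0.001]
ft_force: [-0.4, 0.6, -3.3]
finger_gap: 20.1
t34.08 tcp [440.   62.5  91.9] gap20.1 F [-0.4  0.6 -3.3] toolx [0.999 0.032 0.001] yaw of tooly -88.1 q [-0.13  0.38  1.8   0.    0.96  1.41]
[0.12 0.07 0.08] [539.97743394  65.79510996]
clock: 34.42
tool_pos: [440.3, 63.2, 103.8]
orientation: [-0.0, 1.0, 0.014, 0.002]
ft_force: [0.7, 0.8, -3.1]
finger_gap: 19.1
t34.42 tcp [440.3  63.2 103.8] gap19.1 F [ 0.7  0.8 -3.1] toolx [1.    0.029 0.003] yaw of tooly -88.3 q [-0.13  0.36  1.79  0.    0.99  1.42]
[0.11 0.08 0.02]
```

```bash
python3 -m jog '[[[0,0,-10],[0,0,0]],[[0,0,-20],[0,0,0]],[[0,0,-20],[0,0,0]],[[0,0,-11],[0,0,0]],[[0,0,0],[0,0,0]]]'
python3 - <<'E'
from ov import *
ov("o5.png",(539.6,66.2),7,box=(235,185,305,245)); ov("o6.png",(539.6,66.2),7,box=(195,110,280,195),cam="scene",k=7)
E
```

```text
clock: 34.83
tool_pos: [440.7, 63.0, 166.0]
orientation: [-0.0, 1.0, 0.014, 0.003]
ft_force: [0.4, 0.0, -3.2]
finger_gap: 19.4
t34.88 tcp [440.1  63.1 164.6] gap19.2 F [-0.4 -0.2 -3.1] toolx [1.    0.029 0.004] yaw of tooly -88.3 q [-0.13  0.27  1.7   0.    1.16  1.42]
wrench yaw 1.7 jaw [540.  66.] z under 159.98038536103428
t34.93 tcp [439.6  63.1 163.7] gap19.4 F [-0.1 -0.7 -3.8] toolx [1.    0.029 0.002] yaw of tooly -88.4 q [-0.13  0.28  1.7   0.    1.16  1.42]
wrench yaw 1.6 jaw [539.5  66. ] z under 159.08855739382594
```

View pics/o6.png

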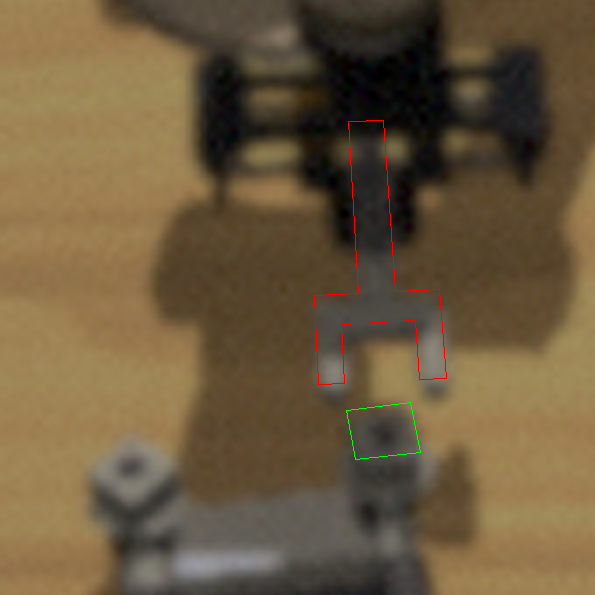

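View pics/o5.png

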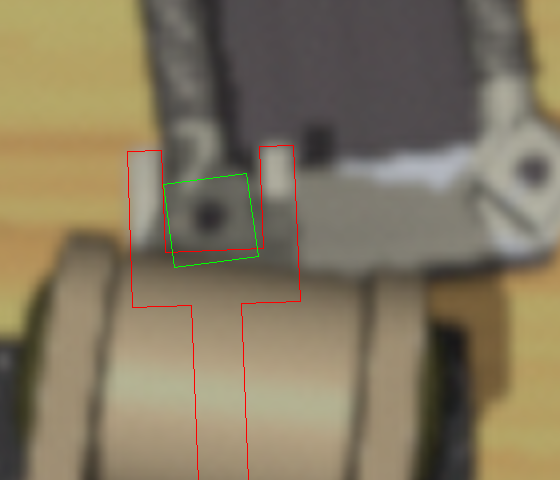

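Nut a has turned as intended and the wrench is aligned in the grip. Now nut b.

```bash
python3 plan.py 490.4 -146.2 164 -42.5 20
```

```text
t34.93 tcp [439.6  63.1 163.7] gap19.4 F [-0.1 -0.7 -3.8] toolx [1.    0.029 0.002] yaw of tooly -88.4 q [-0.13  0.28  1.7   0.    1.16  1.42]
tool shift [ 44.8 210.7  -0.4] rows 11 per row [ 4.07 19.15 -0.03] | turn about tool z total -45.9 (-45.9, or mod180 -45.9) tilt 0.11
full rotvec (deg, tool) [ 1.000e-02 -1.100e-01 -4.586e+01] shift after that turn [-120.   178.9   -0.3]
```

```bash
python3 -m jog '[[[2.1,9.7,0],[0,0,0]],[[4.1,19,0],[0,0,0]],[[4.1,19.2,0],[0,0,0]],[[4.1,19.2,0],[0,0,0]],[[4.1,19.2,0],[0,0,0]],[[4.1,19.2,0],[0,0,0]],[[4.1,19.2,0],[0,0,0]],[[4.1,19.2,0],[0,0,0]],[[4.1,19.2,0],[0,0,0]],[[4.1,19.2,0],[0,0,0]],[[4,19,0],[0,0,0]],[[2.1,9.7,0],[0,0,0]]]'; python3 -m jog '[[[0,0,0],[0,0,-4.9]],[[0,0,0],[0,0,-6]],[[0,0,0],[0,0,-6]],[[0,0,0],[0,0,-6]],[[0,0,0],[0,0,-6]],[[0,0,0],[0,0,-6]],[[0,0,0],[0,0,-6]],[[0,0,0],[0,0,-5]],[[0,0,0],[0,0,0]],[[0,0,0],[0,0,0]]]';  python3 plan.py 490.4 -146.2 164 -42.5 20
python3 - <<'E'
from ov import *
ov("o7.png",(558,-72.5),47.5,box=(255,185,325,245)); ov("o8.png",(558,-72.5),47.5,box=(170,110,255,195),cam="scene",k=7)
E
```

```text
clock: 35.93
tool_pos: [490.9, -149.0, 162.6]
orientation: [-0.0, 1.0, 0.013, 0.0]
ft_force: [0.5, 0.4, -3.2]
finger_gap: 19.4
clock: 36.77
tool_pos: [490.6, -146.6, 163.3]
orientation: [-0.0, 0.916, 0.402, 0.001]
ft_force: [0.2, 0.1, -3.1]
finger_gap: 19.3
t36.77 tcp [ 490.6 -146.6  163.3] gap19.3 F [ 0.2  0.1 -3.1] toolx [0.677 0.736 0.001] yaw of tooly -42.6 q [-0.52  0.39  1.53  0.    1.23  0.22]
tool shift [ 0.2 -0.4 -0.7] rows 1 per row [ 0.17 -0.45 -0.74] | turn about tool z total -0.1 (-0.1, or mod180 -0.1) tilt 0.08
full rotvec (deg, tool) [-0.02 -0.08 -0.12] shift after that turn [ 0.2 -0.4 -0.7]
t36.82 tcp [ 490.7 -146.6  163.4] gap19.0 F [-0.1 -0.  -3. ] toolx [0.677 0.736 0.001] yaw of tooly -42.6 q [-0.52  0.39  1.53  0.    1.23  0.22]
wrench yaw 47.4 jaw [558.4 -73.1] z under 158.79005673641305
t36.87 tcp [ 490.7 -146.6  163.5] gap19.5 F [ 0.4  0.8 -2.7] toolx [0.677 0.736 0.001] yaw of tooly -42.6 q [-0.52  0.39  1.53  0.    1.23  0.22]
wrench yaw 47.4 jaw [558.4 -73. ] z under 158.91359949651152
```

View pics/o7.png

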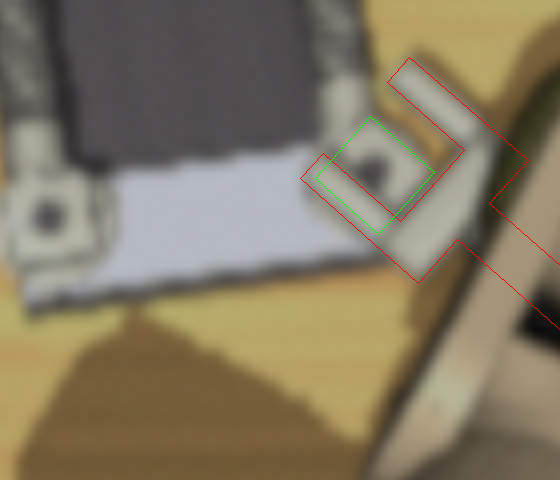

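View pics/o8.png

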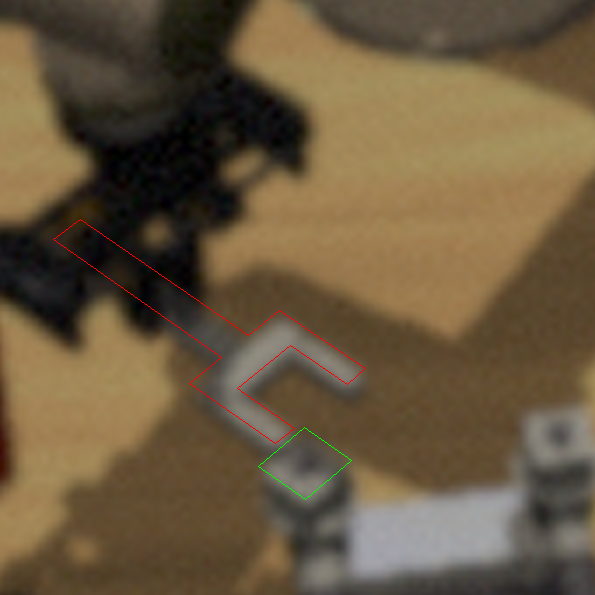

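```bash
python3 -m jog '[[[0,-0.4,15],[0,0,0]],[[0,0,15],[0,0,0]],[[0,0,10],[0,0,0]],[[0,0,5],[0,0,0]],[[0,0,4],[0,0,0]],[[0,0,4],[0,0,0]],[[0,0,3],[0,0,0]],[[0,0,0],[0,0,0]]]'; python3 plan.py 490.4 -146.2 92 -42.5
```

```text
clock: 37.53
tool_pos: [490.6, -146.3, 107.6]
orientation: [-0.0, 0.915, 0.403, 0.001]
ft_force: [-0.1, -0.6, -3.1]
finger_gap: 19.3
t37.53 tcp [ 490.6 -146.3  107.6] gap19.3 F [-0.1 -0.6 -3.1] toolx [0.675 0.737 0.002] yaw of tooly -42.5 q [-0.52  0.45  1.6   0.    1.08  0.22]
tool shift [-0.1 -0.2 15.6] rows 1 per row [-0.08 -0.23 15.63] | turn about tool z total 0.0 (0.0, or mod180 0.0) tilt 0.09
full rotvec (deg, tool) [ 0.03 -0.09  0.01] shift after that turn [-0.1 -0.2 15.6]
```

Free fit again. Lower the rest and turn.

```bash
python3 -m jog '[[[0,0,5],[0,0,0]],[[0,0,5],[0,0,0]],[[0,0,4],[0,0,0]],[[0,0,1.5],[0,0,0]],[[0,0,0],[0,0,0]]]'; python3 -c "
from h import *
s,M=st(); print(s['wrist_torque'].round(2), s['tool_pos'][:2]+100*M[:2,0])";  python3 -m jog '[[[0.2,-7,0],[0,0,4]],[[0.2,-7,0],[0,0,4]],[[0.2,-7,0],[0,0,4]],[[0.2,-7,0],[0,0,4]],[[0,0,0],[0,0,0]]]'; python3 -c "
from h import *
s,M=st(); print(s['wrist_torque'].round(2), s['tool_pos'][:2]+100*M[:2,0])"
```

```text
clock: 37.95
tool_pos: [490.5, -146.2, 91.9]
orientation: [-0.0, 0.915, 0.403, 0.001]
ft_force: [0.7, 0.3, -3.0]
finger_gap: 19.2
t37.95 tcp [ 490.5 -146.2   91.9] gap19.2 F [ 0.7  0.3 -3. ] toolx [0.675 0.738 0.001] yaw of tooly -42.5 q [-0.52  0.48  1.62  0.    1.04  0.22]
[-0.09  0.01 -0.01] [558.01091335 -72.43201927]
clock: 38.37
tool_pos: [473.2, -125.0, 92.8]
orientation: [0.001, 0.963, 0.271, 0.002]
ft_force: [3.0, -3.6, -4.5]
finger_gap: 19.1
t38.37 tcp [ 473.2 -125.    92.8] gap19.1 F [ 3.  -3.6 -4.5] toolx [0.853 0.522 0.003] yaw of tooly -58.5 q [-0.5   0.44  1.68  0.    1.01  0.52]
[-0.68 -0.27  0.32] [558.54348074 -72.81886109]
```

```bash
python3 -m jog '[[[0.2,-7,0],[0,0,4]],[[0.2,-7,0],[0,0,4]],[[0.2,-7,0],[0,0,4]],[[0.2,-7,0],[0,0,4]],[[0.2,-7,0],[0,0,4]],[[0.2,-7,0],[0,0,4]],[[0,0,0],[0,0,0]]]'; python3 -c "
from h import *
s,M=st(); print(s['wrist_torque'].round(2), s['tool_pos'][:2]+100*M[:2,0])"; python3 -m jog '[[[0.1,-3.5,0],[0,0,2]],[[0.1,-3.5,0],[0,0,2]],[[0.1,-3.5,0],[0,0,2]],[[0,0,0],[0,0,0]]]'; python3 -c "
from h import *
s,M=st(); print(s['wrist_torque'].round(2), s['tool_pos'][:2]+100*M[:2,0])"
```

```text
clock: 38.95
tool_pos: [459.1, -86.0, 92.7]
orientation: [0.001, 0.998, 0.066, 0.001]
ft_force: [0.8, -4.8, -4.7]
finger_gap: 19.1
t38.95 tcp [459.1 -86.   92.7] gap19.1 F [ 0.8 -4.8 -4.7] toolx [0.991 0.131 0.003] yaw of tooly -82.5 q [-0.44  0.41  1.74  0.    0.98  1.  ]
[-0.93  0.02  0.26] [558.27172098 -72.86152077]
clock: 39.28
tool_pos: [458.3, -75.9, 92.6]
orientation: [0.001, 1.0, 0.014, 0.001]
ft_force: [-0.2, -5.8, -4.3]
finger_gap: 19.1
t39.28 tcp [458.3 -75.9  92.6] gap19.1 F [-0.2 -5.8 -4.3] toolx [1.    0.029 0.002] yaw of tooly -88.4 q [-0.42  0.41  1.75 -0.    0.98  1.12]
[-0.97  0.15  0.24] [558.21740103 -73.0779333 ]
```

```bash
python3 -m jog '[[[0.1,-3.5,0],[0,0,2]],[[0,0,0],[0,0,0]]]'; python3 -c "
from h import *
s,M=st(); print(s['wrist_torque'].round(2))"; python3 -m jog '[[[0.1,-3.5,0],[0,0,2]],[[0,0,0],[0,0,0]]]'; python3 -c "
from h import *
s,M=st(); print(s['wrist_torque'].round(2))"; python3 -m jog '[[[0.1,-3.5,0],[0,0,2]],[[0,0,0],[0,0,0]]]'; python3 -c "
from h import *
s,M=st(); print(s['wrist_torque'].round(2))"
```

```text
clock: 39.45
tool_pos: [458.2, -72.5, 92.6]
orientation: [0.001, 1.0, -0.003, 0.001]
ft_force: [-0.9, -6.0, -3.4]
finger_gap: 19.7
t39.45 tcp [458.2 -72.5  92.6] gap19.7 F [-0.9 -6.  -3.4] toolx [ 1.    -0.006  0.002] yaw of tooly -90.4 q [-0.41  0.41  1.75 -0.    0.98  1.16]
[-0.99  0.21  0.26]
clock: 39.62
tool_pos: [458.3, -69.2, 92.6]
orientation: [0.001, 1.0, -0.021, 0.001]
ft_force: [-0.4, -6.7, -3.6]
finger_gap: 19.4
t39.62 tcp [458.3 -69.2  92.6] gap19.4 F [-0.4 -6.7 -3.6] toolx [ 0.999 -0.041  0.002] yaw of tooly -92.4 q [-0.41  0.41  1.75 -0.    0.98  1.21]
[-1.17  0.28  0.24]
clock: 39.78
tool_pos: [458.7, -66.4, 92.7]
orientation: [0.002, 0.999, -0.038, 0.001]
ft_force: [-1.3, -11.8, -3.9]
finger_gap: 19.4
t39.78 tcp [458.7 -66.4  92.7] gap19.4 F [ -1.3 -11.8  -3.9] toolx [ 0.997 -0.075  0.002] yaw of tooly -94.3 q [-0.4   0.41  1.75 -0.    0.98  1.25]
[-1.89  0.4   0.5 ]
```

Nut b is at its hard stop at the same wrench yaw (-4°) as nut a. Hold briefly, back off, lift and look.

```bash
python3 -m jog '[[[0,0,0],[0,0,0]],[[0,0,0],[0,0,0]],[[0.1,4.4,0],[0,0,-2.5]],[[0.1,4.4,0],[0,0,-2.5]],[[0,1.7,0],[0,0,-1]],[[0,0,0],[0,0,0]],[[0,0,-3],[0,0,0]],[[0,0,-4],[0,0,0]],[[0,0,-4],[0,0,0]],[[0,0,0],[0,0,0]]]'; python3 -m jog '[[[0,0,-10],[0,0,0]],[[0,0,-20],[0,0,0]],[[0,0,-20],[0,0,0]],[[0,0,-10],[0,0,0]],[[0,0,0],[0,0,0]]]'
python3 - <<'E'
from ov import *
ov("o9.png",(558,-72.5),6,box=(255,185,325,245)); ov("o10.png",(558,-72.5),6,box=(180,110,265,195),cam="scene",k=7)
s=r.snapshot("top"); cv2.imwrite("pics/top2.png",s["img"])
E
```

```text
clock: 40.62
tool_pos: [458.3, -75.2, 104.3]
orientation: [-0.0, 1.0, 0.013, 0.002]
ft_force: [0.5, 0.8, -3.0]
finger_gap: 19.3
clock: 41.03
tool_pos: [458.7, -75.4, 165.4]
orientation: [0.001, 1.0, 0.013, 0.003]
ft_force: [0.0, 0.7, -3.3]
finger_gap: 19.5
t41.08 tcp [458.1 -75.2 164. ] gap19.3 F [-0.4  0.1 -3.6] toolx [1.    0.027 0.004] yaw of tooly -88.5 q [-0.42  0.31  1.65  0.    1.18  1.12]
wrench yaw 1.5 jaw [558.1 -72.5] z under 159.3983195918202
t41.13 tcp [457.6 -75.  163.1] gap19.4 F [ 0.8  0.  -3. ] toolx [1.    0.027 0.002] yaw of tooly -88.5 q [-0.42  0.31  1.65  0.    1.18  1.12]
wrench yaw 1.5 jaw [557.6 -72.4] z under 158.49507308702692
```

View pics/o9.png

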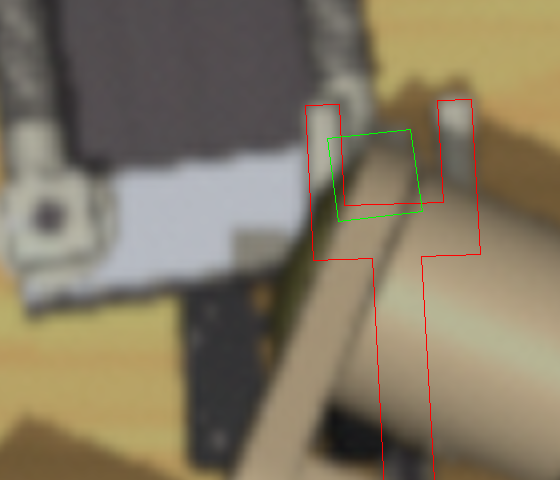

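View pics/o10.png

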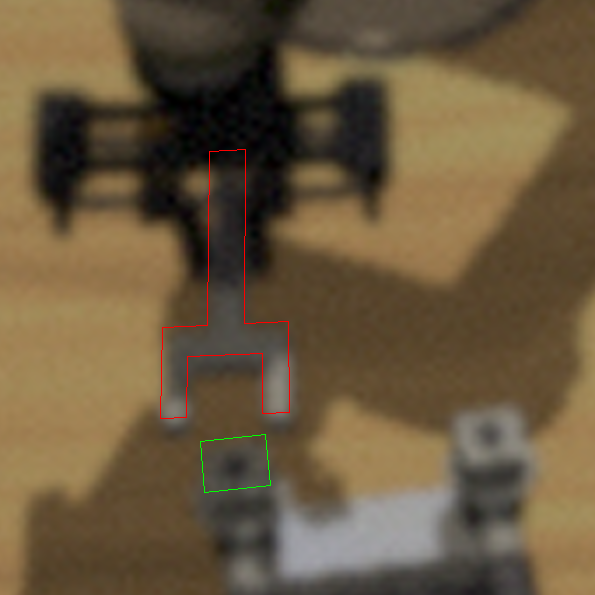

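View pics/top2.png

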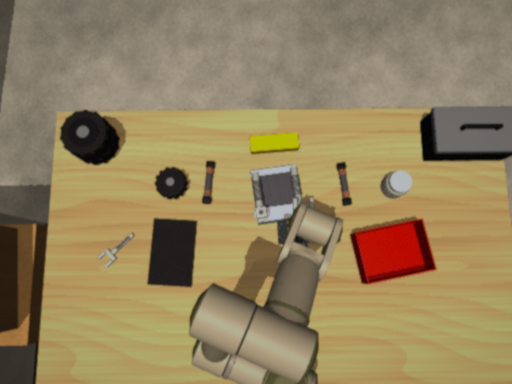

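Both nuts look square to the stand, and the mat is free. Carry the wrench back.

```bash
python3 plan.py 396 388 120 -93.4 22
```

```text
t41.18 tcp [457.4 -75.  162.6] gap19.2 F [-0.  -0.2 -3.5] toolx [1.    0.027 0.   ] yaw of tooly -88.5 q [-0.42  0.31  1.65  0.    1.18  1.12]
tool shift [ -49.  -464.4   43.2] rows 22 per row [ -2.23 -21.11   1.96] | turn about tool z total 4.9 (4.9, or mod180 4.9) tilt 0.08
full rotvec (deg, tool) [-0.07 -0.02  4.93] shift after that turn [ -88.8 -458.5   42.6]
```

```bash
python3 -m jog '[[[-1,-10.5,0],[0,0,0]],[[-2.3,-21.1,0],[0,0,0]],[[-2.3,-21.1,0],[0,0,0]],[[-2.3,-21.1,0],[0,0,0]],[[-2.3,-21.1,0],[0,0,0]],[[-2.3,-21.1,0],[0,0,0]],[[-2.3,-21.1,0],[0,0,0]],[[-2.3,-21.1,0],[0,0,0]],[[-2.3,-21.1,0],[0,0,0]],[[-2.3,-21.1,0],[0,0,0]],[[-2.3,-21.1,0],[0,0,0]],[[-2.3,-21.1,0],[0,0,0]]]'; python3 -m jog '[[[-2.3,-21.1,0],[0,0,0]],[[-2.3,-21.1,0],[0,0,0]],[[-2.3,-21.1,5],[0,0,0]],[[-2.3,-21.1,5],[0,0,0]],[[-2.3,-21.1,8],[0,0,0]],[[-2.3,-21.1,8],[0,0,0]],[[-2.3,-21.1,8],[0,0,0]],[[-2.3,-21.1,8],[0,0,0]],[[-2.3,-21.1,0],[0,0,0]],[[-2,-21.1,0],[0,0,0]],[[0,-10.5,0],[0,0,0]],[[0,0,0],[0,0,4.9]]]'; python3 plan.py 396 388 9.5 -93.4 20
```

```text
clock: 42.18
tool_pos: [424.0, 168.2, 162.7]
orientation: [-0.0, 1.0, 0.013, -0.0]
ft_force: [0.0, -0.2, -2.8]
finger_gap: 19.5
clock: 43.18
tool_pos: [395.5, 389.3, 120.7]
orientation: [-0.0, 1.0, -0.028, 0.0]
ft_force: [-0.1, -0.5, -3.0]
finger_gap: 19.6
t43.18 tcp [395.5 389.3 120.7] gap19.6 F [-0.1 -0.5 -3. ] toolx [ 0.998 -0.056  0.001] yaw of tooly -93.2 q [0.56 0.5  1.47 0.   1.17 2.19]
tool shift [  0.5   1.4 111.2] rows 6 per row [ 0.08  0.23 18.53] | turn about tool z total 0.2 (0.2, or mod180 0.2) tilt 0.05
full rotvec (deg, tool) [-0.04 -0.03  0.18] shift after that turn [  0.6   1.3 111.2]
```

```bash
python3 -m jog '[[[0,0,20],[0,0,0]],[[0,0,20],[0,0,0]],[[0,0,20],[0,0,0]],[[0,0,18],[0,0,0]],[[0,0,14],[0,0,0]],[[0,0,9],[0,0,0]],[[0,0,5],[0,0,0]],[[0,0,3],[0,0,0]],[[0,0,1.5],[0,0,0]],[[0,0,0],[0,0,0]],[[0,0,0],[0,0,0]]]'; python3 -c "
from h import *
st()"
```

```text
clock: 44.1
tool_pos: [397.0, 387.7, 11.6]
orientation: [-0.001, 1.0, -0.029, 0.001]
ft_force: [0.3, -0.2, -2.6]
finger_gap: 19.5
t44.10 tcp [397.  387.7  11.6] gap19.5 F [ 0.3 -0.2 -2.6] toolx [ 0.998 -0.059  0.002] yaw of tooly -93.4 q [ 0.56  0.65  1.57 -0.    0.91  2.19]
```

```bash
python3 -m jog '[[[0,0,1.5],[0,0,0]],[[0,0,1],[0,0,0]],[[0,0,0.5],[0,0,0]],[[0,0,0],[0,0,0]],[[0,0,0],[0,0,0]]]'; python3 -m jog '[[[0,0,0],[0,0,0]],[[0,0,0],[0,0,0]],[[0,0,0],[0,0,0]],[[0,0,0],[0,0,0]],[[0,0,0],[0,0,0]],[[0,0,-8],[0,0,0]],[[0,0,-25],[0,0,0]],[[0,0,-30],[0,0,0]],[[0,0,-30],[0,0,0]],[[0,0,-30],[0,0,0]],[[0,0,-27],[0,0,0]]]' -1 30;python3 - <<'E'
from h import *
st()
s=r.snapshot("top"); crop(s,"w1.png",90,130,230,300,4)
s=r.snapshot("scene"); crop(s,"w2.png",260,110,400,240,5)
E
```

```text
clock: 44.52
tool_pos: [396.8, 387.6, 8.5]
orientation: [-0.001, 1.0, -0.029, 0.001]
ft_force: [-2.4, -1.5, 3.8]
finger_gap: 19.2
clock: 45.43
tool_pos: [396.4, 387.4, 160.6]
orientation: [-0.001, 1.0, -0.029, 0.001]
ft_force: [0.6, -0.1, 0.1]
finger_gap: 87.7
t45.43 tcp [396.4 387.4 160.6] gap87.7 F [ 0.6 -0.1  0.1] toolx [ 0.998 -0.059  0.003] yaw of tooly -93.4 q [ 0.56  0.45  1.42 -0.    1.27  2.19]
```

View pics/w1.png

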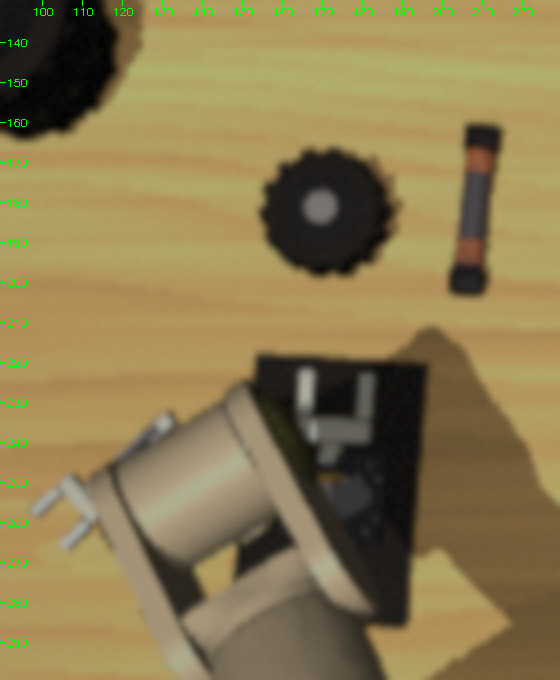

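View pics/w2.png

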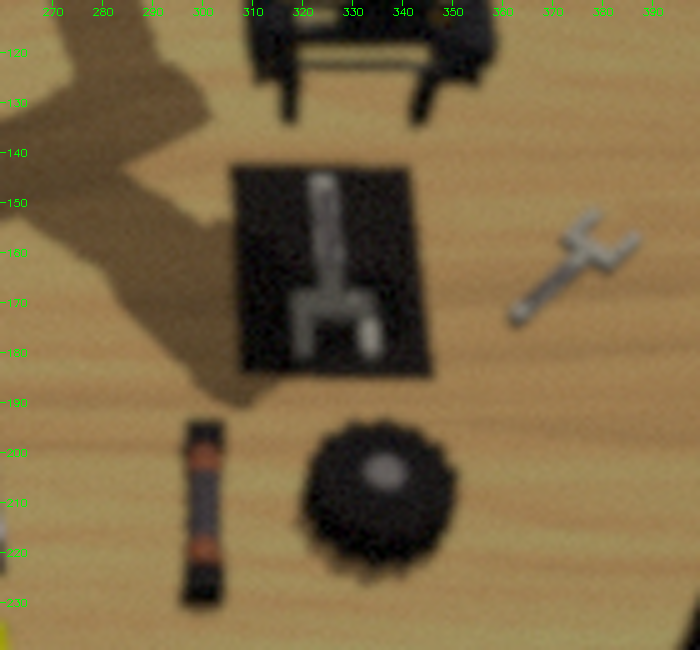

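The wrench lies flat mid-mat at scene (325,165). Now measure the left damper, whose ends are at top (210,161) and (206.5,203).

```bash
cat > fitd.py <<'E'
from h import *
from scipy.optimize import minimize
def rect(x,y,a,X0,X1,W):
    c,s=np.cos(a),np.sin(a)
    return [[x+c*X-s*Y,y+s*X+c*Y] for X,Y in ((X0,W),(X1,W),(X1,-W),(X0,-W))]
def fitd(s,init,k=6):
    im=s["img"].astype(np.float32).mean(2)
    def masks(p):
        return [np.array([w2p(s,[*q,z]) for q in rect(*p,X0,X1,W)]) for X0,X1,W,z in ((-80,-54,16,28),(54,80,16,28),(-54,54,13,20))]
    al=np.concatenate(masks(init)); c0=np.floor(al.min(0)).astype(int)-7; c1=np.ceil(al.max(0)).astype(int)+7
    w,h=c1-c0
    def cost(p):
        m=np.zeros((h*k,w*k),np.uint8)
        for q in masks(p): cv2.fillPoly(m,[np.round(((q-c0+.5)*k-.5)*16).astype(np.int32)],255,shift=4)
        m=cv2.resize(cv2.GaussianBlur(m,(0,0),k*.9),(int(w),int(h)),interpolation=cv2.INTER_AREA)/255.
        t=im[c0[1]:c1[1],c0[0]:c1[0]]; A=np.c_[m.ravel(),np.ones(m.size)]
        sol,*_=np.linalg.lstsq(A,t.ravel(),rcond=None); return ((A@sol-t.ravel())**2).mean()/t.var()
    i=np.array(init)
    f=minimize(cost,i,method="Nelder-Mead",options=dict(initial_simplex=i+np.array([[0,0,0],[6,0,0],[0,6,0],[0,0,.06]]),xatol=.05,fatol=1e-5))
    return f.x,f.fun
if __name__=="__main__":
    import sys
    v=list(map(float,sys.argv[2:6])); s=r.snapshot(sys.argv[1])
    A=p2w(s,v[:2],24);B=p2w(s,v[2:],24); d=A-B; print("len",np.hypot(d[0],d[1]).round(1))
    x,f=fitd(s,[*((A+B)/2)[:2],np.arctan2(d[1],d[0])]); print(x[:2].round(1),"yaw",np.degrees(x[2]).round(1),"resid",round(f,3))
E
python3 fitd.py top 210.25 161 206.5 203; python3 fitd.py scene 300.5 194 299.5 230
```

```text
len 157.9
[664.1 256. ] yaw -5.1 resid 0.085
len 167.4
[681.9 256.7] yaw 174.7 resid 0.269
```

```bash
python3 plan.py 662.8 255.5 90 -95.1 25
```

```text
t45.63 tcp [396.4 387.4 158.6] gap88.3 F [ 0.6 -0.3 -0.4] toolx [ 0.998 -0.059  0.002] yaw of tooly -93.4 q [ 0.56  0.46  1.42 -0.    1.26  2.19]
tool shift [273.5 116.1  69.1] rows 13 per row [21.04  8.93  5.32] | turn about tool z total 1.7 (1.7, or mod180 1.7) tilt 0.16
full rotvec (deg, tool) [-0.08 -0.14  1.73] shift after that turn [277.1 107.7  68.6]
```

```bash
python3 -m jog '[[[12,5,0],[0,0,1.7]],[[21.5,8.3,0],[0,0,0]],[[21.5,8.3,0],[0,0,0]],[[21.5,8.3,0],[0,0,0]],[[21.5,8.3,0],[0,0,0]],[[21.5,8.3,8],[0,0,0]],[[21.5,8.3,10],[0,0,0]],[[21.5,8.3,10],[0,0,0]],[[21.5,8.3,10],[0,0,0]],[[21.5,8.3,10],[0,0,0]],[[21.5,8.3,10],[0,0,0]],[[21.5,8.3,10],[0,0,0]]]'; python3 -m jog '[[[21.5,8.3,0],[0,0,0]],[[7,3,0],[0,0,0]],[[0,0,0],[0,0,0]]]'; python3 plan.py 662.8 255.5 5 -95.1 25
```

```text
clock: 46.63
tool_pos: [636.8, 268.3, 87.9]
orientation: [0.0, 0.999, -0.045, -0.001]
ft_force: [0.6, -0.6, 0.3]
finger_gap: 87.8
clock: 46.88
tool_pos: [664.3, 254.3, 88.6]
orientation: [-0.0, 0.999, -0.046, -0.0]
ft_force: [0.1, -0.4, -0.7]
finger_gap: 88.0
t46.88 tcp [664.3 254.3  88.6] gap88.0 F [ 0.1 -0.4 -0.7] toolx [ 0.996 -0.091 -0.   ] yaw of tooly -95.2 q [0.2  0.78 0.99 0.   1.37 1.86]
tool shift [-1.6 -1.  83.6] rows 4 per row [-0.39 -0.26 20.91] | turn about tool z total -0.1 (-0.1, or mod180 -0.1) tilt 0.01
full rotvec (deg, tool) [-0.01  0.01 -0.15] shift after that turn [-1.6 -1.  83.6]
```

```bash
python3 -m jog '[[[-1.6,-1,20],[0,0,0]],[[0,0,20],[0,0,0]],[[0,0,17],[0,0,0]],[[0,0,13],[0,0,0]],[[0,0,9],[0,0,0]],[[0,0,4],[0,0,0]],[[0,0,0],[0,0,0]],[[0,0,0],[0,0,0]]]'; python3 -m jog '[[[0,0,0],[0,0,0]],[[0,0,0],[0,0,0]],[[0,0,0],[0,0,0]],[[0,0,0],[0,0,0]],[[0,0,0],[0,0,0]],[[0,0,0],[0,0,0]],[[0,0,0],[0,0,0]],[[0,0,0],[0,0,0]],[[0,0,0],[0,0,0]],[[0,0,0],[0,0,0]],[[0,0,0],[0,0,0]],[[0,0,0],[0,0,0]]]' 1 40; python3 plan.py 662.8 255.5 5 -95.1 25
```

```text
clock: 47.55
tool_pos: [662.0, 257.5, 8.1]
orientation: [-0.0, 0.999, -0.044, 0.001]
ft_force: [0.4, -0.5, 0.5]
finger_gap: 88.4
clock: 48.55
tool_pos: [661.8, 257.4, 7.4]
orientation: [-0.0, 0.999, -0.044, 0.001]
ft_force: [-0.1, 0.6, 0.1]
finger_gap: 24.6
t48.55 tcp [661.8 257.4   7.4] gap24.6 F [-0.1  0.6  0.1] toolx [ 0.996 -0.088  0.002] yaw of tooly -95.1 q [0.2  0.86 1.07 0.   1.21 1.86]
tool shift [1.2 1.8 2.4] rows 1 per row [1.18 1.8  2.39] | turn about tool z total 0.0 (0.0, or mod180 0.0) tilt 0.10
full rotvec (deg, tool) [-0.05 -0.09  0.03] shift after that turn [1.2 1.8 2.4]
```

```bash
python3 -m jog '[[[0,0,-5],[0,0,0]],[[0,0,-10],[0,0,0]],[[0,0,-20],[0,0,0]],[[0,0,-25],[0,0,0]],[[0,0,-25],[0,0,0]],[[0,0,-25],[0,0,0]],[[0,0,-25],[0,0,0]],[[0,0,-20],[0,0,0]],[[0,0,-10],[0,0,0]],[[0,0,0],[0,0,0]]]'
python3 - <<'E'
from h import *
st()
s=r.snapshot("top"); crop(s,"k1.png",340,150,450,290,5)
s=r.snapshot("scene"); crop(s,"k2.png",100,100,330,250,3)
E
```

```text
clock: 49.38
tool_pos: [662.2, 257.4, 175.6]
orientation: [-0.001, 0.999, -0.044, 0.003]
ft_force: [0.7, 0.4, -1.0]
finger_gap: 25.1
t49.38 tcp [662.2 257.4 175.6] gap25.1 F [ 0.7  0.4 -1. ] toolx [ 0.996 -0.088  0.006] yaw of tooly -95.1 q [0.2  0.71 0.88 0.   1.54 1.86]
```

View pics/k1.png

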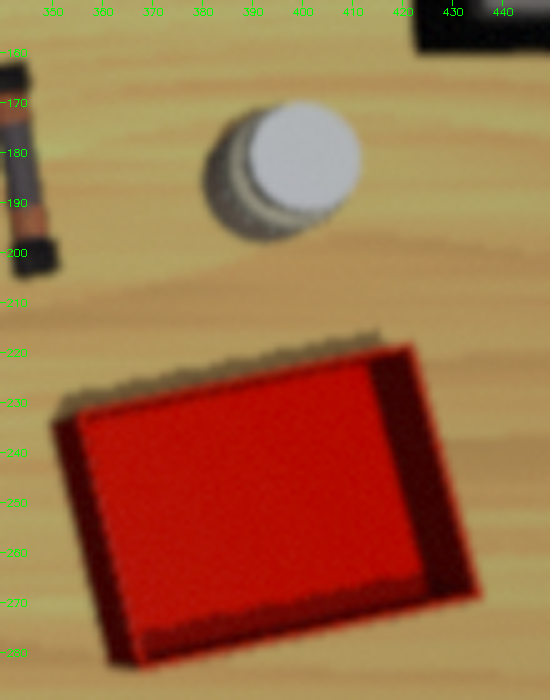

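View pics/k2.png

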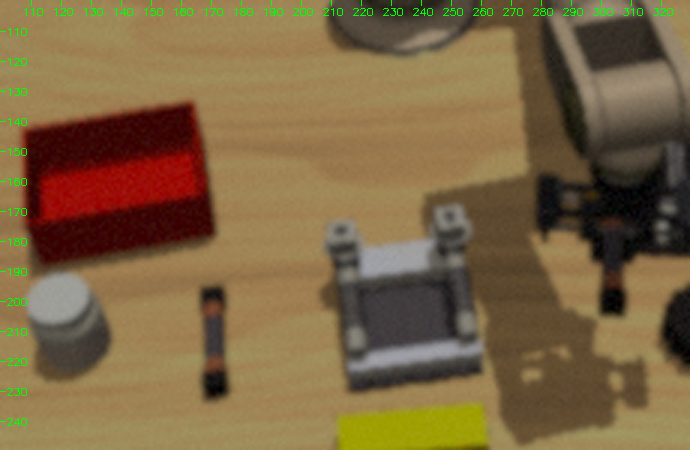

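Run:
```python
from h import *
s=r.snapshot("top")
C=np.array([p2w(s,u,90)[:2] for u in ((355.1,232.1),(422.1,218.5),(435.9,269.1),(367.5,283.1))])
print(C.round(1)); c=C.mean(0); d=(C[0]-C[1])+(C[3]-C[2]); a=np.arctan2(d[1],d[0])
print("centre",c.round(1),"crate +y yaw",np.degrees(a).round(1),np.linalg.norm(C[0]-C[1]),np.linalg.norm(C[1]-C[2]))
ex=np.array([np.sin(a),-np.cos(a)]); print("ex",ex,"slots",c+38*ex,c-38*ex)
```

```text
[[ 470.2 -256.8]
 [ 515.2 -489.8]
 [ 343.  -523.1]
 [ 298.5 -290.1]]
centre [ 406.7 -389.9] crate +y yaw 100.9 237.21700704336894 175.389964987576
ex [0.98201004 0.18882872] slots [ 444.04849588 -382.76841808] [ 369.415733   -397.11940076]
```

```bash
python3 plan.py 443 -383 172 -169.1 26
```

```text
t49.53 tcp [661.  257.1 170.8] gap24.8 F [ 0.6  0.1 -1.7] toolx [ 0.996 -0.088 -0.001] yaw of tooly -95.1 q [0.2  0.72 0.89 0.   1.54 1.86]
tool shift [-160.5  656.8   -1.1] rows 27 per row [-5.95 24.33 -0.04] | turn about tool z total 74.0 (74.0, or mod180 74.0) tilt 0.06
full rotvec (deg, tool) [4.000e-02 5.000e-02 7.403e+01] shift after that turn [587.3 335.1  -1.2]
```

```bash
python3 -m jog '[[[-3,12,0],[0,0,0]],[[-6,24.3,0],[0,0,0]],[[-6,24.3,0],[0,0,0]],[[-6,24.3,0],[0,0,0]],[[-6,24.3,0],[0,0,0]],[[-6,24.3,0],[0,0,0]],[[-6,24.3,0],[0,0,0]],[[-6,24.3,0],[0,0,0]],[[-6,24.3,0],[0,0,0]],[[-6,24.3,0],[0,0,0]],[[-6,24.3,0],[0,0,0]],[[-6,24.3,0],[0,0,0]]]'; python3 -m jog '[[[-6,24.3,0],[0,0,0]],[[-6,24.3,0],[0,0,0]],[[-6,24.3,0],[0,0,0]],[[-6,24.3,0],[0,0,0]],[[-6,24.3,0],[0,0,0]],[[-6,24.3,0],[0,0,0]],[[-6,24.3,0],[0,0,0]],[[-6,24.3,0],[0,0,0]],[[-6,24.3,0],[0,0,0]],[[-6,24.3,0],[0,0,0]],[[-6,24.3,0],[0,0,0]],[[-6,24.3,0],[0,0,0]]]'; python3 -m jog '[[[-6,24.3,0],[0,0,0]],[[-6,24.3,0],[0,0,0]],[[-6,24.3,0],[0,0,0]],[[-3,12,0],[0,0,0]],[[0,0,0],[0,0,5]],[[0,0,0],[0,0,6]],[[0,0,0],[0,0,6]],[[0,0,0],[0,0,6]],[[0,0,0],[0,0,6]],[[0,0,0],[0,0,6]],[[0,0,0],[0,0,6]],[[0,0,0],[0,0,6]]]'; python3 plan.py 443 -383 172 -169.1 26
```

```text
clock: 50.53
tool_pos: [567.0, -15.8, 170.6]
orientation: [-0.001, 0.999, -0.044, -0.001]
ft_force: [-0.3, -0.5, -1.5]
finger_gap: 24.7
clock: 51.53
tool_pos: [469.6, -299.7, 170.3]
orientation: [-0.001, 0.999, -0.044, -0.0]
ft_force: [-0.7, 0.8, -1.4]
finger_gap: 25.0
clock: 52.53
tool_pos: [442.2, -380.8, 170.5]
orientation: [-0.001, 0.897, -0.441, -0.0]
ft_force: [-0.3, -0.7, -1.1]
finger_gap: 25.3
t52.53 tcp [ 442.2 -380.8  170.5] gap25.3 F [-0.3 -0.7 -1.1] toolx [ 0.611 -0.792 -0.002] yaw of tooly -142.3 q [-0.91  0.49  1.31  0.    1.34  1.57]
tool shift [ 2.2  0.7 -1.5] rows 1 per row [ 2.2   0.67 -1.5 ] | turn about tool z total 26.8 (26.8, or mod180 26.8) tilt 0.15
full rotvec (deg, tool) [-0.08  0.13 26.76] shift after that turn [ 2.3 -0.4 -1.5]
```

```bash
python3 -m jog '[[[0,0,0],[0,0,7]],[[0,0,0],[0,0,7]],[[0,0,0],[0,0,7]],[[0,0,0],[0,0,5.8]],[[2.3,0,10],[0,0,0]],[[0,0,25],[0,0,0]],[[0,0,25],[0,0,0]],[[0,0,25],[0,0,0]],[[0,0,20],[0,0,0]],[[0,0,15],[0,0,0]],[[0,0,10],[0,0,0]],[[0,0,0],[0,0,0]]]'; python3 plan.py 443 -383 36 -169.1 26
```

```text
clock: 53.53
tool_pos: [442.1, -382.6, 38.8]
orientation: [-0.001, 0.773, -0.634, -0.002]
ft_force: [0.0, 0.5, -1.2]
finger_gap: 24.7
t53.53 tcp [ 442.1 -382.6   38.8] gap24.7 F [ 0.   0.5 -1.2] toolx [ 0.195 -0.981 -0.005] yaw of tooly -168.7 q [-0.92  0.65  1.46  0.    1.04  2.03]
tool shift [ 0.5 -0.8  2.8] rows 1 per row [ 0.54 -0.82  2.79] | turn about tool z total 0.4 (0.4, or mod180 0.4) tilt 0.28
full rotvec (deg, tool) [0.03 0.28 0.36] shift after that turn [ 0.5 -0.8  2.8]
```

```bash
python3 -m jog '[[[0,0,0],[0,0,0]],[[0,0,0],[0,0,0]],[[0,0,0],[0,0,0]],[[0,0,0],[0,0,0]],[[0,0,-5],[0,0,0]],[[0,0,-15],[0,0,0]],[[0,0,-25],[0,0,0]],[[0,0,-30],[0,0,0]],[[0,0,-30],[0,0,0]],[[0,0,-25],[0,0,0]],[[0,0,0],[0,0,0]]]' 0.05
python3 - <<'E'
from h import *
st()
s=r.snapshot("scene"); crop(s,"k3.png",90,110,250,250,5)
s=r.snapshot("top"); crop(s,"k4.png",320,150,450,290,5)
E
python3 fitd.py top 341.5 163 347 204
```

```text
clock: 54.45
tool_pos: [443.9, -385.4, 177.6]
orientation: [0.0, 0.772, -0.635, 0.005]
ft_force: [0.2, 0.5, 0.7]
finger_gap: 41.8
t54.45 tcp [ 443.9 -385.4  177.6] gap41.8 F [0.2 0.5 0.7] toolx [ 0.193 -0.981  0.009] yaw of tooly -168.8 q [-0.92  0.49  1.3   0.    1.34  2.03]
len 154.1
[ 654.2 -238.8] yaw 6.7 resid 0.1
```

View pics/k3.png

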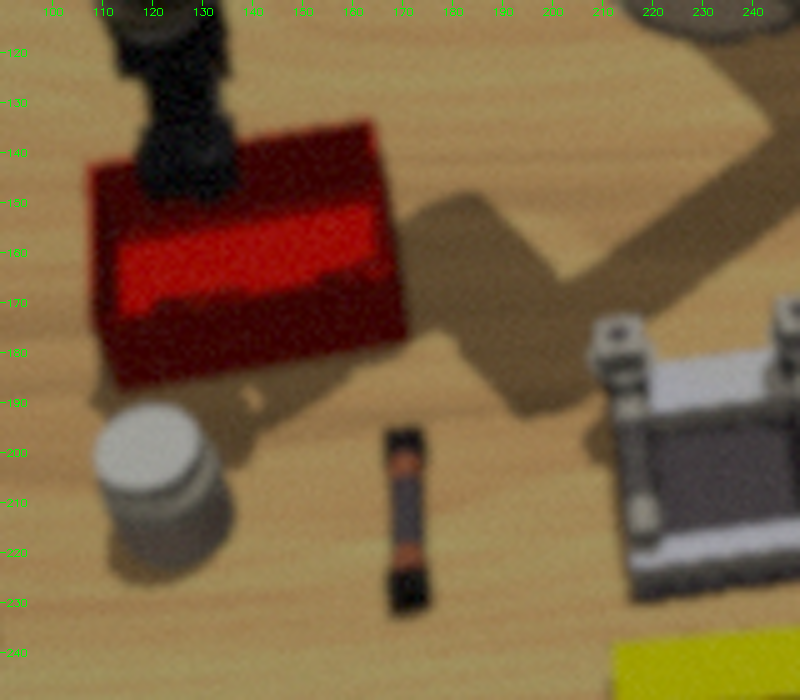

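View pics/k4.png

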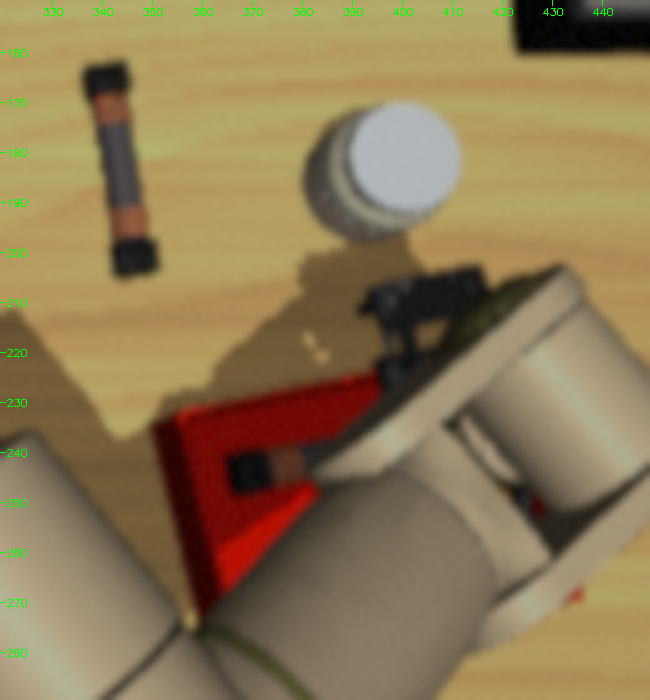

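Damper 1 is in the crate, with its end at top (370,244). Damper 2 is at about (653, -239), yaw 6.7°.

```bash
python3 plan.py 653 -239 90 -83.3 23
```

```text
t54.60 tcp [ 442.5 -383.7  171.5] gap41.8 F [-1.  -0.3  0.2] toolx [ 0.193 -0.981 -0.001] yaw of tooly -168.9 q [-0.92  0.5   1.31  0.    1.34  2.03]
tool shift [-101.3 -234.4   82. ] rows 12 per row [ -8.44 -19.53   6.83] | turn about tool z total -85.6 (-85.6, or mod180 -85.6) tilt 0.10
full rotvec (deg, tool) [-1.000e-01 -5.000e-02 -8.557e+01] shift after that turn [ 226.  -119.1   81.5]
```

```bash
python3 -m jog '[[[-8.4,-19.5,0],[0,0,0]],[[-8.4,-19.5,0],[0,0,0]],[[-8.4,-19.5,0],[0,0,0]],[[-8.4,-19.5,0],[0,0,0]],[[-8.4,-19.5,0],[0,0,0]],[[-8.4,-19.5,0],[0,0,0]],[[-8.4,-19.5,0],[0,0,0]],[[-8.4,-19.5,0],[0,0,0]],[[-8.4,-19.5,0],[0,0,0]],[[-8.4,-19.5,0],[0,0,0]],[[-8.4,-19.5,0],[0,0,0]],[[-8.4,-19.5,0],[0,0,0]]]' -1; python3 -m jog '[[[0,0,0],[0,0,-7]],[[0,0,0],[0,0,-7]],[[0,0,0],[0,0,-7]],[[0,0,0],[0,0,-7]],[[0,0,0],[0,0,-7]],[[0,0,0],[0,0,-7]],[[0,0,0],[0,0,-7]],[[0,0,0],[0,0,-7]],[[0,0,0],[0,0,-7]],[[0,0,0],[0,0,-7]],[[0,0,0],[0,0,-7]],[[0,0,0],[0,0,-7]]]'; python3 -m jog '[[[0,0,20],[0,0,-1.6]],[[0,0,30],[0,0,0]],[[0,0,25],[0,0,0]],[[0,0,8],[0,0,0]],[[0,0,0],[0,0,0]]]'; python3 plan.py 653 -239 5 -83.3 23
python3 - <<'E'
from h import *
s=r.snapshot("scene"); crop(s,"k5.png",90,110,250,250,5)
E
```

```text
clock: 55.6
tool_pos: [653.2, -239.0, 170.3]
orientation: [-0.001, 0.772, -0.635, -0.001]
ft_force: [-0.7, -1.0, -0.4]
finger_gap: 88.0
clock: 56.6
tool_pos: [652.3, -239.7, 170.2]
orientation: [-0.001, 0.999, 0.048, -0.0]
ft_force: [-0.0, 0.3, -0.4]
finger_gap: 88.1
clock: 57.02
tool_pos: [651.7, -239.2, 85.7]
orientation: [-0.002, 0.998, 0.059, -0.002]
ft_force: [0.5, -1.5, 0.1]
finger_gap: 87.9
t57.02 tcp [ 651.7 -239.2   85.7] gap87.9 F [ 0.5 -1.5  0.1] toolx [ 0.993  0.117 -0.003] yaw of tooly -83.3 q [-0.52  0.76  1.05  0.    1.33  0.93]
tool shift [ 1.6  0.3 80.7] rows 4 per row [ 0.4   0.08 20.17] | turn about tool z total 0.0 (0.0, or mod180 0.0) tilt 0.32
full rotvec (deg, tool) [-0.25  0.2   0.02] shift after that turn [ 1.3 -0.  80.7]
```

View pics/k5.png

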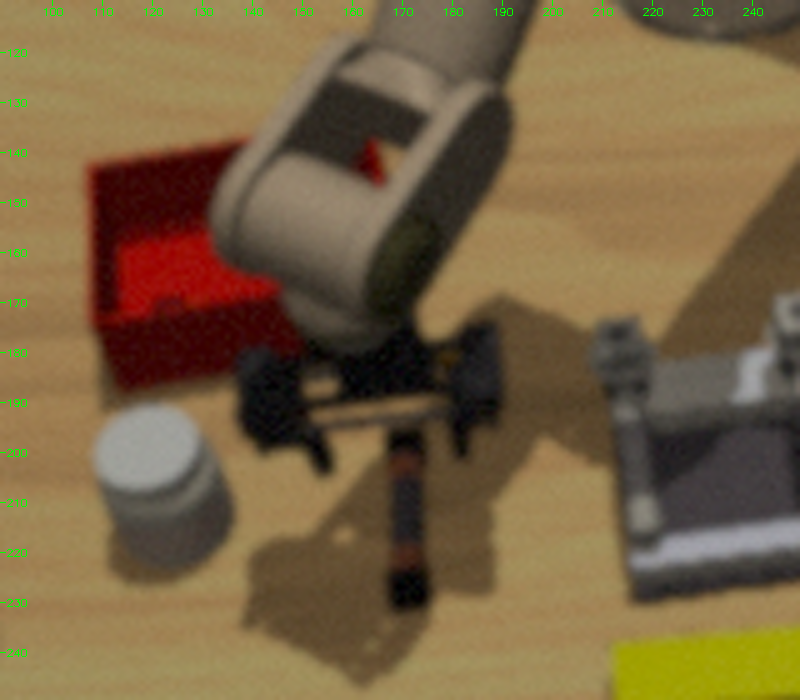

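The gripper straddles damper 2 at scene (170,210). Lower and grip.

```bash
python3 -m jog '[[[1.3,0,20],[-0.25,0.2,0]],[[0,0,20],[0,0,0]],[[0,0,17],[0,0,0]],[[0,0,13],[0,0,0]],[[0,0,7],[0,0,0]],[[0,0,3],[0,0,0]],[[0,0,0],[0,0,0]],[[0,0,0],[0,0,0]]]'; python3 -m jog '[[[0,0,0],[0,0,0]],[[0,0,0],[0,0,0]],[[0,0,0],[0,0,0]],[[0,0,0],[0,0,0]],[[0,0,0],[0,0,0]],[[0,0,0],[0,0,0]],[[0,0,0],[0,0,0]],[[0,0,0],[0,0,0]],[[0,0,0],[0,0,0]],[[0,0,0],[0,0,0]],[[0,0,0],[0,0,0]],[[0,0,0],[0,0,0]]]' 1 40; python3 -m jog '[[[0,0,-5],[0,0,0]],[[0,0,-10],[0,0,0]],[[0,0,-20],[0,0,0]],[[0,0,-25],[0,0,0]],[[0,0,-25],[0,0,0]],[[0,0,-25],[0,0,0]],[[0,0,-25],[0,0,0]],[[0,0,-20],[0,0,0]],[[0,0,-10],[0,0,0]],[[0,0,0],[0,0,0]]]';  python3 plan.py 368.5 -397 172 -168.9 23
```

```text
clock: 57.73
tool_pos: [655.1, -240.1, 10.2]
orientation: [0.002, 0.998, 0.059, 0.003]
ft_force: [-0.4, -0.7, -0.3]
finger_gap: 88.0
clock: 58.73
tool_pos: [654.6, -240.0, 9.0]
orientation: [0.002, 0.998, 0.059, 0.003]
ft_force: [0.4, -0.8, -0.8]
finger_gap: 24.8
clock: 59.57
tool_pos: [654.3, -239.5, 177.0]
orientation: [0.003, 0.998, 0.059, 0.005]
ft_force: [0.1, -0.5, -2.8]
finger_gap: 25.1
t59.57 tcp [ 654.3 -239.5  177. ] gap25.1 F [ 0.1 -0.5 -2.8] toolx [0.993 0.117 0.009] yaw of tooly -83.3 q [-0.52  0.68  0.94  0.    1.51  0.93]
tool shift [-302.3  122.8    3.1] rows 15 per row [-20.15   8.19   0.21] | turn about tool z total 85.6 (85.6, or mod180 85.6) tilt 0.64
full rotvec (deg, tool) [-8.000e-02 -7.000e-01  8.564e+01] shift after that turn [ 99.5 310.7   5. ]
```

```bash
python3 -m jog '[[[-10,4,0],[0,-0.5,0]],[[-20.2,8.2,0],[0,0,0]],[[-20.2,8.2,0],[0,0,0]],[[-20.2,8.2,0],[0,0,0]],[[-20.2,8.2,0],[0,0,0]],[[-20.2,8.2,0],[0,0,0]],[[-20.2,8.2,0],[0,0,0]],[[-20.2,8.2,0],[0,0,0]],[[-20.2,8.2,0],[0,0,0]],[[-20.2,8.2,0],[0,0,0]],[[-20.2,8.2,0],[0,0,0]],[[-20.2,8.2,0],[0,0,0]]]'; python3 -m jog '[[[-20.2,8.2,0],[0,0,0]],[[-20.2,8.2,0],[0,0,0]],[[-20.2,8.2,0],[0,0,0]],[[-10,4,0],[0,0,0]],[[0,0,0],[0,0,7]],[[0,0,0],[0,0,7]],[[0,0,0],[0,0,7]],[[0,0,0],[0,0,7]],[[0,0,0],[0,0,7]],[[0,0,0],[0,0,7]],[[0,0,0],[0,0,7]],[[0,0,0],[0,0,7]]]';  python3 -m jog '[[[0,0,0],[0,0,7]],[[0,0,0],[0,0,7]],[[0,0,0],[0,0,7]],[[0,0,0],[0,0,7]],[[0,0,0],[0,0,1.6]],[[0,0,0],[0,0,0]]]'; python3 plan.py 368.5 -397 40 -168.9 23
```

```text
clock: 60.57
tool_pos: [431.9, -359.9, 173.4]
orientation: [0.001, 0.998, 0.059, -0.003]
ft_force: [-0.6, -0.3, -2.6]
finger_gap: 24.8
clock: 61.57
tool_pos: [367.0, -396.1, 174.4]
orientation: [0.002, 0.908, -0.42, -0.002]
ft_force: [-0.2, -0.3, -2.7]
finger_gap: 25.0
clock: 62.07
tool_pos: [367.0, -396.1, 174.4]
orientation: [0.002, 0.772, -0.636, -0.001]
ft_force: [0.3, -1.0, -2.4]
finger_gap: 25.2
t62.07 tcp [ 367.  -396.1  174.4] gap25.2 F [ 0.3 -1.  -2.4] toolx [ 0.192 -0.981  0.001] yaw of tooly -168.9 q [-1.04  0.42  1.43 -0.01  1.29  1.91]
tool shift [  1.   -1.9 134.4] rows 6 per row [ 0.17 -0.32 22.4 ] | turn about tool z total -0.0 (-0.0, or mod180 -0.0) tilt 0.28
full rotvec (deg, tool) [ 0.27 -0.08 -0.02] shift after that turn [  1.2  -1.3 134.4]
```

```bash
python3 -m jog '[[[1,-1.5,15],[0,0,0]],[[0,0,25],[0,0,0]],[[0,0,25],[0,0,0]],[[0,0,25],[0,0,0]],[[0,0,20],[0,0,0]],[[0,0,15],[0,0,0]],[[0,0,9],[0,0,0]],[[0,0,0],[0,0,0]]]'; python3 -m jog '[[[0,0,0],[0,0,0]],[[0,0,0],[0,0,0]],[[0,0,0],[0,0,0]],[[0,0,0],[0,0,0]],[[0,0,-5],[0,0,0]],[[0,0,-15],[0,0,0]],[[0,0,-25],[0,0,0]],[[0,0,-30],[0,0,0]],[[0,0,-30],[0,0,0]],[[0,0,-35],[0,0,0]],[[0,0,-30],[0,0,0]],[[0,0,-20],[0,0,0]]]' 0.05; python3 plan.py 280 -300 250 -168.9 23
```

```text
clock: 62.73
tool_pos: [368.0, -397.0, 39.5]
orientation: [0.002, 0.773, -0.635, -0.002]
ft_force: [-0.0, 0.2, -2.2]
finger_gap: 24.7
clock: 63.73
tool_pos: [369.4, -397.4, 235.6]
orientation: [0.003, 0.772, -0.635, 0.002]
ft_force: [0.4, 0.3, -0.3]
finger_gap: 42.0
t63.73 tcp [ 369.4 -397.4  235.6] gap42.0 F [ 0.4  0.3 -0.3] toolx [ 0.193 -0.981  0.008] yaw of tooly -168.9 q [-1.04  0.37  1.33 -0.    1.44  1.91]
tool shift [-112.7   68.9  -15.2] rows 6 per row [-18.79  11.49  -2.53] | turn about tool z total 0.0 (0.0, or mod180 0.0) tilt 0.48
full rotvec (deg, tool) [ 0.13 -0.47  0.04] shift after that turn [-112.8   69.   -14.4]
```

```bash
python3 -m jog '[[[7.3,20.8,0],[0,0,0]],[[7.3,20.8,0],[0,0,0]],[[7.3,20.8,0],[0,0,0]],[[7.3,20.8,0],[0,0,0]],[[7.3,20.8,0],[0,0,0]],[[7.3,20.8,0],[0,0,0]],[[7.3,20.8,0],[0,0,0]],[[7.3,20.8,0],[0,0,0]],[[7.3,20.8,0],[0,0,0]],[[7.3,20.8,0],[0,0,0]],[[7.3,20.8,0],[0,0,0]],[[7.3,20.8,0],[0,0,0]]]'
python3 - <<'E'
from h import *
st()
s=r.snapshot("scene"); cv2.imwrite("pics/e1.png",cv2.resize(s["img"],None,fx=1.5,fy=1.5,interpolation=cv2.INTER_CUBIC))
s=r.snapshot("top"); cv2.imwrite("pics/e2.png",cv2.resize(s["img"],None,fx=1.5,fy=1.5,interpolation=cv2.INTER_CUBIC))
crop(s,"e3.png",240,150,320,235,7)
E
```

```text
clock: 64.73
tool_pos: [140.2, -531.6, 233.6]
orientation: [0.003, 0.772, -0.635, 0.0]
ft_force: [-0.1, -0.5, 0.7]
finger_gap: 41.8
t64.73 tcp [ 140.2 -531.6  233.6] gap41.8 F [-0.1 -0.5  0.7] toolx [ 0.193 -0.981  0.004] yaw of tooly -168.9 q [-1.53  0.38  1.31 -0.    1.44  1.42]
```

View pics/e1.png

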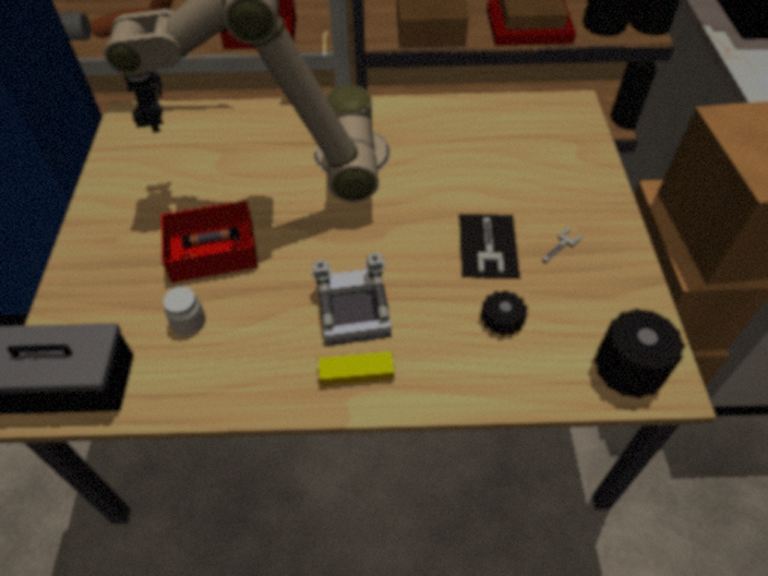

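View pics/e2.png

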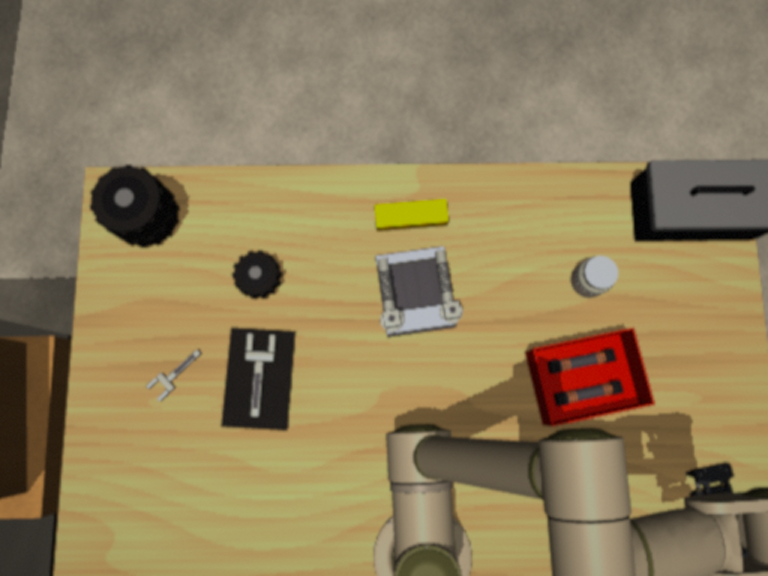

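View pics/e3.png

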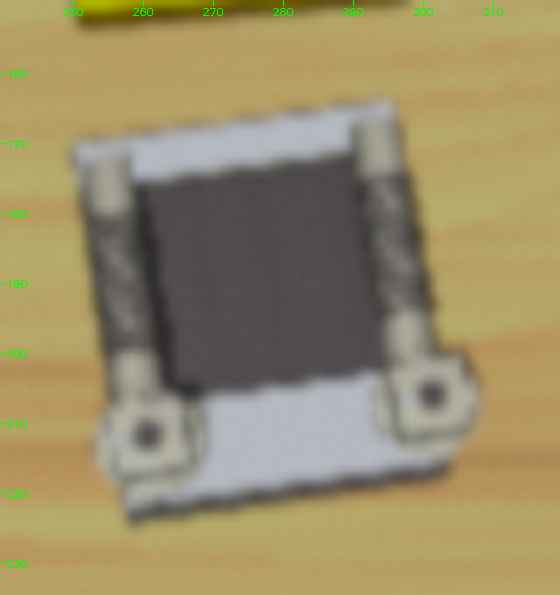

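Everything is placed. One closer look at both nuts' angles before handing in.

Run:
```python
from h import *
s=r.snapshot("top"); k=18
im=cv2.resize(s["img"],None,fx=k,fy=k,interpolation=cv2.INTER_CUBIC)
out=[]
for (nx,ny),(u0,v0) in (((539.6+1.3,66.2+.5),(248,198)),((558+1.3,-72.5+.5),(289,193))):
    for yaw,col in ((8.4,(0,255,0)),(8.4+8.6,(0,0,255))):
        a=np.radians(yaw);c,sn=np.cos(a),np.sin(a)
        P=[w2p(s,[nx+c*X-sn*Y,ny+sn*X+c*Y,110.5]) for X,Y in ((18,18),(18,-18),(-18,-18),(-18,18))]
        cv2.polylines(im,[np.round((np.array(P)+.5)*k).astype(int)],True,col,1)
    out.append(im[v0*k:(v0+26)*k,u0*k:(u0+21)*k])
cv2.imwrite("pics/e4.png",np.hstack(out))
```

```text
(no output)
```

View pics/e4.png

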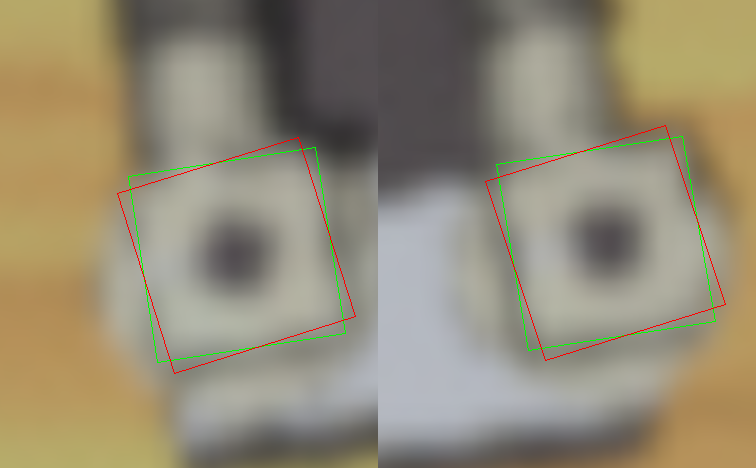

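Run:
```python
from fitw import *
s=r.snapshot("top")
x,f,rend=fitw([s],[492,382.0,-.06],20); g=x[:2]-100*np.array([np.cos(x[2]),np.sin(x[2])]); print(x.round(2),f,"grip",g)
C=np.array([412.1,386.75]); a=np.radians(-3.4); d=g-C; print("in mat", np.cos(a)*d[0]+np.sin(a)*d[1], -np.sin(a)*d[0]+np.cos(a)*d[1])
```

```text
[ 4.9720e+02  3.8168e+02 -6.0000e-02] 0.26354012790958137 grip [397.34930007 387.21573604]
in mat -14.752357274487249 -0.409894256390596
```

Both nuts match the fully tight outline (green), not the 0.55 rad limit (red), and their white lines point to +y as predicted. The wrench grip point is 15 mm from the mat's middle. Handing in.

```bash
python3 -c "
from h import *
st(); print(r.sign_off())"
```

```text
t64.93 tcp [ 141.2 -531.2  233.2] gap42.3 F [0.5 0.7 0. ] toolx [ 0.192 -0.981  0.004] yaw of tooly -168.9 q [-1.53  0.38  1.31 -0.    1.44  1.42]
the job is handed in; nothing more can be done
None
```

The damper swap is finished and handed in at about 65 s; no verdict was reported.

**What I did:** I ran both nuts down by hand to their stops. I then turned each to its hard end with the larger wrench and laid the wrench back on its mat. The two worn dampers I found went into the scrap crate. I saw no third damper in any view.

**Last checks:**
- **Nuts:** both match the outline of a fully tight nut in the top view, at about 4.7 rad of total turn. The force on the wrench roughly doubled at the end of each nut's turn.
- **Wrench:** it lies flat, with its grip point about 15 mm along x and under 1 mm along y from the mat's middle.
- **Dampers:** both lie side by side inside the crate.
- **Bystanders:** the tyre, tub and case look where they were at the start, judged by eye only.
- **Arm:** it is parked clear of everything.

**What went wrong or disagreed:**
- **Nut b:** it was about 2 mm off my camera estimate, so I recentred and gripped it again.
- **Nut a:** it slipped about 13° in the fingers partway through running down. I let go, squared up and finished it.
- **Cameras:** they differed by about 5 mm along x on the wrench, and by more on a damper, where I put it down to side faces showing in the scene view. I relied on the top camera.

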